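Feed bar stock through the guide tube of a cutting jig

TASK

Take the long steel bar from its grey rest and feed it endwise, straight and without forcing it, through the guide tube of the cutting jig, in at the flared mouth, until its leading end is up against the stop plate. Leave the bar lying in the tube like that, and do not disturb the two plaster dental casts.

Things in the scene. Friction and masses are not known exactly. Their poses are not given: they have to be found in the camera images.
- bar_center (a point): Centre point of the loose plain steel bar: round, 14 mm in diameter, 200 mm long, about 90 g, both ends alike and slightly bevelled. Its y axis runs along the bar. At the start it lies level in the two V saddles of the rest, its axis 45 mm above the work surface.
- rest_center (a point): Fixed grey stock rest, 44 x 166 mm, base 8 mm thick, with two open-topped V saddles 12 mm thick, 72 mm either side of its middle, tops 46 mm high; between them the bar is free to grip. The point is midway between the saddles at the height of the resting bar's axis (45 mm), within 10 mm of the bar's centre; y runs along the resting bar, z up.
- tube_mouth (a point): Centre of the flared mouth of the level steel guide tube on the fixed cutting jig (aluminium base 64 x 150 x 10 mm, 11 mm in front of the mouth). y points out of the mouth along the tube: feed towards -y; z up. Axis 60 mm above the surface. Tube 60 mm long, open at both ends, bore 18 mm, flaring over the last 15 mm to 34 mm (42 mm outside). No part of the jig is higher than 25 mm above the axis.
- stop_face (a point): Where the tube axis meets the face of the fixed upright steel stop plate, 110 mm from the mouth, 50 mm beyond the tube's exit; axes as at the mouth. On the way the bar passes between two slotted pillars 40 mm apart. With the bar at the stop its centre is 100 mm from this point and 90 mm of it stick out of the mouth, so grip its tail half (or grip again) for the last of the feed.
- cast_upper: White plaster dental cast, loose, 57 x 68 x 30 mm, origin under its centre; a bystander standing near the rest, towards the right edge of the table.
- cast_lower: Grey plaster dental cast, loose, 57 x 68 x 32 mm, origin under its centre; a bystander on the mat, to the left of the jig's mouth.
Things that resemble listed ones, but are neither listed nor needed, are in the scene too. Leave any yellow look-alike of the part that bears bar_center alone.

How it is judged:
By the outcome, as a careful person would: the job done as asked, in the order asked, and still so for the second after the job is handed in, with the robot touching nothing.
It also fails if it takes over 43 s, if anything falls off the work surface, if the arm or the gripper's body presses on something with over 40 N, if the wrist force passes 120 N, or if a joint passes its speed limit or range.

ROBOT

A 7-joint arm with a two-finger parallel gripper is mounted at the origin on a cart in front of the work surface, level with it; the furniture and walls round the work are solid. World frame = base frame: x ahead of the robot, y to its left, z up, the work surface at z = 0. Lengths are in m, angles in rad, forces in N, time in s.
With the tool pointing down it reaches from about 0.4 to 0.875 m from the base axis. Payload 6.5 kg.
Tool frame: the origin (TCP) lies at the very end of the fingers, on their centre line; the grasp point (between the pads) lies 19 mm behind it; z points along the fingers, y is the direction in which the jaws open and shut (so a half turn about z gives the same grasp; the last joint's range is limited). The gripper opens to 88 mm and grips with 3 to 60 N. Pads are 18 mm wide; open, the fingers measure 123 mm over their backs; the gripper's body (75 mm by 187 mm) begins 45 mm behind the grasp point.
Start: joints at [1.142, 0.536, -0.004, 1.538, 0.003, 1.067, -0.071], TCP at [0.231, -0.608, 0.239] pointing down, gripper open.
Joint ranges: [-2.7, 2.7], [-0.37, 2.16], [-1.27, 1.26], [0.24, 2.4], [-1.31, 4.45], [0.19, 1.91], [-2.76, 2.76]. Speed limits (rad/s): [2.39, 2.39, 3.14, 3.14, 3.14, 3.14, 3.14].

INTERFACE

Orientations are given as a unit quaternion [x, y, z, w].
In Python, from station import manip, imaging gives the robot as it stands.
- The arm moves only by the tool drive_tool, never from a script. Its argument "plan" is a list of rows, each a list of 7 numbers: the shift along the world's x, y, z in mm, then the turn, a rotation vector about the world's x, y, z in rad, then the finger opening in mm, from 0 to 88.1. A call has exactly 5 rows; each row shifts and turns the pose as measured when the row begins; what a row does not reach is not made up. A row lasts 1/12 s, in which the tool goes at most 41.7 mm and 7.16 degrees, less where a joint would pass 70% of its speed; a pose out of reach is approached as far as the arm can. A call is refused whole if a number of a shift passes 41.7 or a number of a turn 0.125, either way. A call with a gripper value outside its range is refused whole. The fingers move at their own pace and stop on an object; "squeeze" is the grip in N (left out, the last holds). Time passes only in rows, so rows that do not move let the fingers close, or fill a call up. It gives the time, the measured TCP pose, the force and the opening at its end, in the units of the state.
- manip.state(): the state, without advancing time (a new reading comes with each control period).
- imaging.capture(name): name is "side" or "top" or "wrist"; returns a dict with "frame" (384x512x3 uint8, red, green, blue), "fx", "fy", "cx", "cy" (pixels), "world_from_camera" (4x4, takes a point from camera to world coordinates); the wrist camera has in their place "mount" (4x4, takes a point from camera to tool coordinates, whose origin is the TCP and whose axes are the flange's). Camera axes: x right, y down, z forward; pixel columns grow to the right and rows downward; lengths in m; the calibration is good to about 2 mm. The wrist camera is an equidistant fisheye: a pixel r from the principal point sees the ray r / f radians off the axis. A picture is of the moment at which its call begins: read the wrist's pose just before it. There is no depth.
- manip.finish_job(): hands the job in, once; it reports no verdict.
The state is a dict: "time": time; "qpos": joint angles; "joint_vel": joint speeds; "joint_torque": joint torques, N m; "tcp_pos": TCP position; "eef_rot": TCP orientation; "wrist_force": force on the tool from outside, world axes, zero at the start; "wrist_torque": the same for the moment, N m; "opening": finger opening in m.
Only numpy, scipy, OpenCV 4.12 (cv2) and the standard library are available. Lean on these libraries where they do the work, as an engineer would, in place of code of your own. Each camera call takes 0.05 s, during which the arm holds its last target.

## Working session

There is one attempt and no reset: what is moved stays moved. The work goes in short steps, Python scripts to look and compute and a tool call to move; the robot and the scene stay as the last step left them, time stands still between calls to the robot, and variables do not carry over. Pictures are saved under pics/ and viewed, and the job is handed in when it is done.

Besides the shell and the picture viewer there is one more tool, called after "Emit:" as name(argument=value, ...) on one line, values as JSON. drive_tool: Moves the arm, as the interface text tells. Its arguments: {"type":"object","properties":{"plan":{"type":"array"},"squeeze":{"type":"number"}},"required":["plan"]}

```bash
mkdir -p pics; ls; python3 - <<'E'
from station import manip, imaging
import cv2
s=manip.state(); print(s)
for n in ["side","top","wrist"]:
    c=imaging.capture(n); cv2.imwrite(f"pics/{n}0.png",c["frame"][:,:,::-1])
    print(n,{k:v for k,v in c.items() if k!="frame"})
E
```

```text
pics
{'time': 0.0, 'qpos': array([ 1.14181328,  0.53715315, -0.00442398,  1.53885664,  0.00262126,
        1.06727225, -0.07123139]), 'joint_vel': array([-0.00014805,  0.00049745,  0.00087052, -0.00075369,  0.00156479,
       -0.00037297,  0.00118554]), 'joint_torque': array([ 1.05171275e-03, -5.70982218e+01,  9.90792029e-01, -2.51613647e+01,
       -5.63747284e-02,  1.79252273e-02,  1.42402532e-04]), 'tcp_pos': array([ 0.23042806, -0.60714319,  0.23785407]), 'eef_rot': array([ 9.83589823e-01,  1.80417158e-01, -2.24992275e-04, -8.11348379e-04]), 'wrist_force': array([-0.27354929, -0.62689321,  0.24700893]), 'wrist_torque': array([ 0.0146516 , -0.00647928, -0.01999725]), 'opening': 0.08790991625005903}
side {'fx': 356.95289082371346, 'fy': 356.95289082371346, 'cx': 248.65029502823282, 'cy': 191.9913468148924, 'world_from_camera': array([[-0.99580061, -0.03801274,  0.08328367,  0.44449685],
       [-0.08923721,  0.60616557, -0.7903164 ,  0.97358758],
       [-0.0204416 , -0.79442956, -0.6070122 ,  0.6992589 ],
       [ 0.        ,  0.        ,  0.        ,  1.        ]])}
top {'fx': 353.0690648584252, 'fy': 353.0690648584252, 'cx': 257.9319854600509, 'cy': 193.33033066740893, 'world_from_camera': array([[-0.09845693, -0.97007175,  0.22196176,  0.31380415],
       [-0.99513748,  0.09659533, -0.0192546 ,  0.13452289],
       [-0.00276212, -0.22277822, -0.97486524,  1.03856305],
       [ 0.        ,  0.        ,  0.        ,  1.        ]])}
wrist {'fx': 297.3186396354542, 'fy': 297.3186396354542, 'cx': 257.6747792522996, 'cy': 190.9371771050238, 'mount': array([[ 7.76914466e-04, -9.54062530e-01, -2.99606550e-01,
         7.79858876e-02],
       [ 9.99999530e-01,  9.14956263e-04, -3.20458235e-04,
         3.27882024e-04],
       [ 5.79864083e-04, -2.99606160e-01,  9.54062793e-01,
        -1.46699401e-01],
       [ 0.00000000e+00,  0.00000000e+00,  0.00000000e+00,
         1.00000000e+00]])}
```

View pics/side0.png

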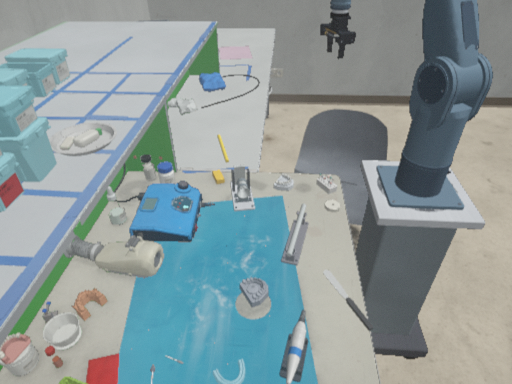

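View pics/top0.png

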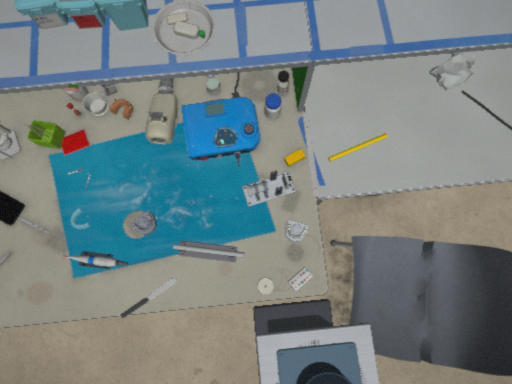

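View pics/wrist0.png

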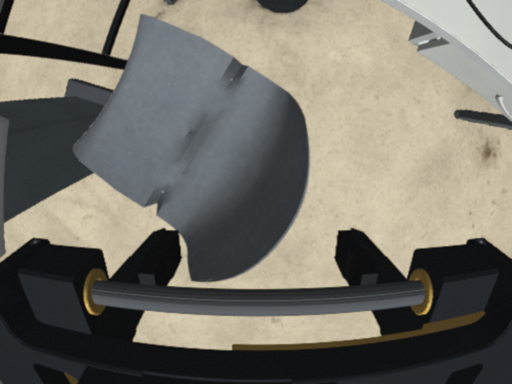

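```bash
cat > h.py <<'E'
import numpy as np, cv2
from scipy.spatial.transform import Rotation as R
def ray(c,u,v):
    d=np.array([(u-c["cx"])/c["fx"],(v-c["cy"])/c["fy"],1.]); M=c["world_from_camera"]
    return M[:3,3],M[:3,:3]@d
def onz(c,u,v,z):
    o,d=ray(c,u,v); return o+d*(z-o[2])/d[2]
def proj(c,P):
    M=np.linalg.inv(c["world_from_camera"]); p=M[:3,:3]@np.asarray(P)+M[:3,3]
    return np.array([c["fx"]*p[0]/p[2]+c["cx"],c["fy"]*p[1]/p[2]+c["cy"]])
def wcam(c,s):
    T=np.eye(4); T[:3,:3]=R.from_quat(s["eef_rot"]).as_matrix(); T[:3,3]=s["tcp_pos"]; return T@c["mount"]
def wonz(c,M,u,v,z):
    x=np.array([u-c["cx"],v-c["cy"]]); r=np.hypot(*x); th=r/c["fx"]
    d=np.array([*(x/r*np.sin(th)),np.cos(th)]) if r>0 else np.array([0,0,1.])
    d=M[:3,:3]@d; o=M[:3,3]; return o+d*(z-o[2])/d[2]
def wproj(c,M,P):
    p=np.linalg.inv(M)@np.append(P,1); r=np.hypot(p[0],p[1]); th=np.arctan2(r,p[2])
    return np.array([c["cx"],c["cy"]])+c["fx"]*th*p[:2]/r
E
python3 - <<'E'
import cv2
t=cv2.imread("pics/top0.png"); s=cv2.imread("pics/side0.png")
cv2.imwrite("pics/t1.png",cv2.resize(t[160:300,120:320],None,fx=4,fy=4,interpolation=cv2.INTER_CUBIC))
cv2.imwrite("pics/s1.png",cv2.resize(s[155:275,210:370],None,fx=5,fy=5,interpolation=cv2.INTER_CUBIC))
E
```

```text
(no output)
```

View pics/t1.png

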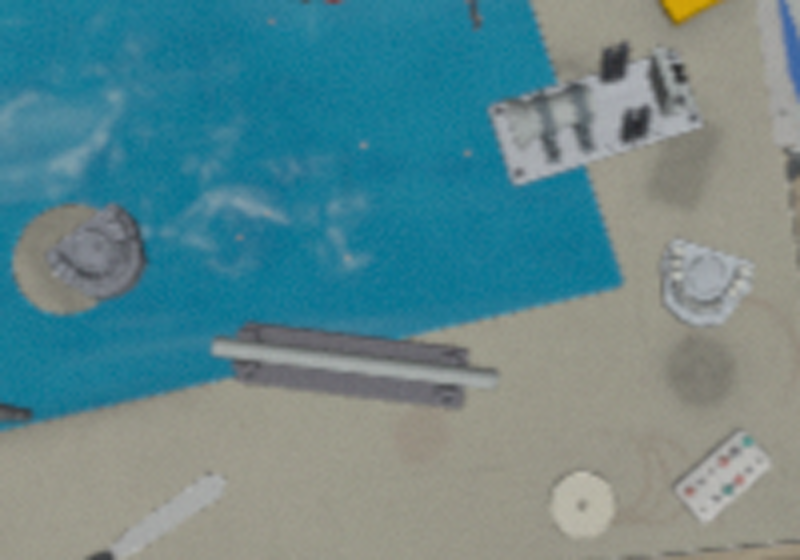

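View pics/s1.png

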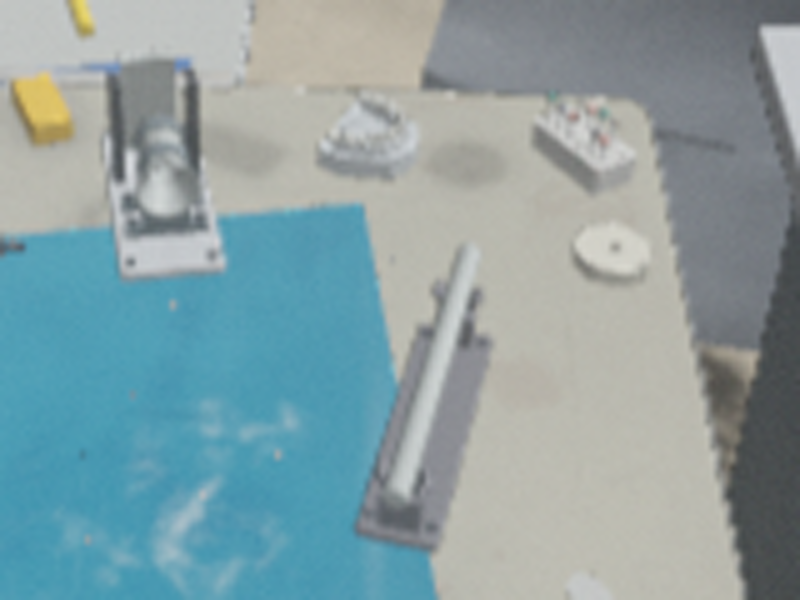

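```bash
cat > cams.py <<'E'
import numpy as np
top={'fx': 353.0690648584252, 'fy': 353.0690648584252, 'cx': 257.9319854600509, 'cy': 193.33033066740893, 'world_from_camera': np.array([[-0.09845693, -0.97007175,  0.22196176,  0.31380415],
       [-0.99513748,  0.09659533, -0.0192546 ,  0.13452289],
       [-0.00276212, -0.22277822, -0.97486524,  1.03856305],[0,0,0,1]])}
side={'fx': 356.95289082371346, 'fy': 356.95289082371346, 'cx': 248.65029502823282, 'cy': 191.9913468148924, 'world_from_camera': np.array([[-0.99580061, -0.03801274,  0.08328367,  0.44449685],
       [-0.08923721,  0.60616557, -0.7903164 ,  0.97358758],
       [-0.0204416 , -0.79442956, -0.6070122 ,  0.6992589 ],[0,0,0,1]])}
E
python3 - <<'E'
from h import *; from cams import *
T=lambda x,y:(x/4-.375+120,y/4-.375+160); S=lambda x,y:(x/5-.4+210,y/5-.4+155)
print("bar top",[onz(top,*T(*p),.045).round(4) for p in [(213,347),(497,379)]])
print("bar side",[onz(side,*S(*p),.045).round(4) for p in [(470,248),(400,490)]])
print("jig base top",[onz(top,*T(*p),.010).round(4) for p in [(489,106),(514,184),(701,125),(668,50)]])
print("jig base side",[onz(side,*S(*p),.010).round(4) for p in [(226,265),(124,275)]])
print("casts",onz(top,*T(97,250),.016).round(3),onz(top,*T(707,282),.015).round(3))
E
```

```text
bar top [array([0.4123, 0.3662, 0.045 ]), array([0.3708, 0.1709, 0.045 ])]
bar side [array([0.3713, 0.1695, 0.045 ]), array([0.4116, 0.3603, 0.045 ])]
jig base top [array([0.5749, 0.16  , 0.01  ]), array([0.5137, 0.1468, 0.01  ]), array([0.5445, 0.0035, 0.01  ]), array([0.605 , 0.0212, 0.01  ])]
jig base side [array([0.5137, 0.152 , 0.01  ]), array([0.5739, 0.1653, 0.01  ])]
casts [0.494 0.454 0.016] [0.427 0.014 0.015]
```

Emit:
drive_tool(plan=[[20, 35, 0, 0, 0, 0.1, 88], [20, 35, 0, 0, 0, 0.1, 88], [20, 35, 0, 0, 0, 0.1, 88], [20, 35, 0, 0, 0, 0.1, 88], [20, 35, 0, 0, 0, 0.1, 88]])

```text
time: 0.57
tcp_pos: [0.3238, -0.4336, 0.2359]
eef_rot: [0.908, 0.419, -0.003, 0.001]
wrist_force: [0.6, -0.2, -0.6]
opening: 0.0883
```

Emit:
drive_tool(plan=[[20, 35, 0, 0, 0, 0.1, 88], [20, 35, 0, 0, 0, 0.1, 88], [20, 35, 0, 0, 0, 0.1, 88], [20, 35, 0, 0, 0, 0.1, 88], [20, 35, 0, 0, 0, 0.1, 88]])

```text
time: 0.98
tcp_pos: [0.4247, -0.251, 0.2359]
eef_rot: [0.768, 0.64, -0.004, 0.002]
wrist_force: [0.5, -0.8, 0.3]
opening: 0.0878
```

Emit:
drive_tool(plan=[[0, 41, 0, 0, 0, 0.1, 88], [0, 41, 0, 0, 0, 0, 88], [0, 41, 0, 0, 0, 0, 88], [0, 41, 0, 0, 0, 0, 88], [0, 41, 0, 0, 0, 0, 88]])

```text
time: 1.4
tcp_pos: [0.4271, -0.0428, 0.2361]
eef_rot: [0.731, 0.683, -0.002, 0.004]
wrist_force: [0.6, -0.4, 0.6]
opening: 0.0879
```

Emit:
drive_tool(plan=[[0, 41, 0, 0, 0, -0.05, 88], [0, 41, 0, 0, 0, -0.05, 88], [0, 41, 0, 0, 0, -0.03, 88], [0, 41, 0, 0, 0, 0, 88], [0, 41, 0, 0, 0, 0, 88]])

```text
time: 1.82
tcp_pos: [0.4245, 0.1654, 0.2366]
eef_rot: [0.776, 0.63, -0.002, 0.005]
wrist_force: [1.1, 0.3, 0.1]
opening: 0.0878
```

Emit:
drive_tool(plan=[[5, 30, 10, 0, 0, 0, 88], [5, 30, 10, 0, 0, 0, 88], [0, 0, 0, 0, 0, 0, 88], [0, 0, 0, 0, 0, 0, 88], [0, 0, 0, 0, 0, 0, 88]])

```text
time: 2.23
tcp_pos: [0.4309, 0.2388, 0.2573]
eef_rot: [0.772, 0.636, -0.001, 0.003]
wrist_force: [0.1, 0.2, -0.3]
opening: 0.088
```

```bash
python3 - <<'E'
from h import *; from cams import *; from station import manip,imaging; import pickle
s=manip.state(); c=imaging.capture("wrist"); pickle.dump((s,c),open("w1.pkl","wb"))
print(s["time"],s["tcp_pos"],s["eef_rot"],s["qpos"].round(2))
M=wcam(c,s)
f=c["frame"][:,:,::-1]; cv2.imwrite("pics/w1.png",cv2.resize(f,(800,600),interpolation=cv2.INTER_CUBIC))
for n,P in dict(b1=[.4123,.3662,.045],b2=[.3708,.1709,.045],mouth=[.546,.1445,.06]).items(): print(n,wproj(c,M,P)*800/512)
E
```

```text
2.2333 [0.43093124 0.23881622 0.2573332 ] [ 0.77171897  0.63595751 -0.00096708  0.00263661] [-0.05  0.32 -0.66  1.9   0.23  1.01 -1.01]
b1 [345.18227253 100.19676572]
b2 [346.87094042 345.82521642]
mouth [557.95383927 343.1148467 ]
```

View pics/w1.png

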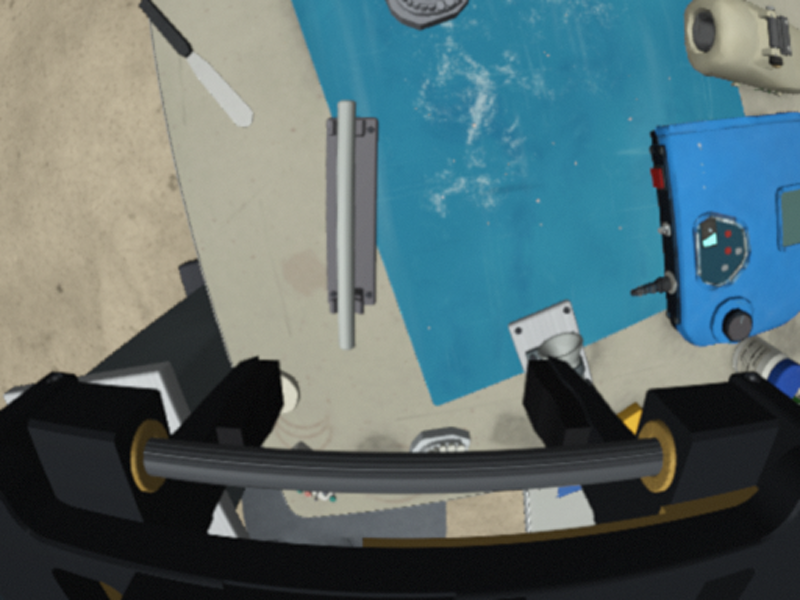

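Emit:
drive_tool(plan=[[25, -28, 0, 0, 0, 0.1, 88], [25, -28, 0, 0, 0, 0.1, 88], [25, -28, 0, 0, 0, 0.1, 88], [25, -28, 0, 0, 0, 0.1, 88], [25, -28, 0, 0, 0, 0, 88]])

```text
time: 2.7
tcp_pos: [0.5528, 0.0926, 0.2564]
eef_rot: [0.62, 0.785, -0.003, 0.003]
wrist_force: [0.2, 0.9, -0.1]
opening: 0.0876
```

Emit:
drive_tool(plan=[[0, -5, 0, 0, 0, 0, 88], [0, 0, 0, 0, 0, 0, 88], [0, 0, 0, 0, 0, 0, 88], [0, 0, 0, 0, 0, 0, 88], [0, 0, 0, 0, 0, 0, 88]])

```text
time: 3.12
tcp_pos: [0.5548, 0.072, 0.2536]
eef_rot: [0.628, 0.778, -0.006, 0.003]
wrist_force: [-0.3, -0.2, -0.5]
opening: 0.0878
```

```bash
python3 - <<'E'
from h import *; from cams import *; from station import manip,imaging; import pickle
s=manip.state(); c=imaging.capture("wrist"); pickle.dump((s,c),open("w2.pkl","wb"))
print(s["time"],s["tcp_pos"],s["eef_rot"],s["qpos"].round(2))
f=c["frame"][:,:,::-1]; cv2.imwrite("pics/w2.png",cv2.resize(f[90:290,130:390],None,fx=3,fy=3,interpolation=cv2.INTER_CUBIC))
s,c=pickle.load(open("w1.pkl","rb"));f=c["frame"][:,:,::-1]
cv2.imwrite("pics/w1b.png",cv2.resize(f[50:240,180:270],None,fx=3,fy=3,interpolation=cv2.INTER_CUBIC))
E
```

```text
3.1167 [0.55481106 0.07201274 0.25363515] [ 0.62830898  0.77793086 -0.00639219  0.00324683] [ 0.27  0.44 -0.64  1.73  0.31  1.07 -0.26]
```

View pics/w2.png

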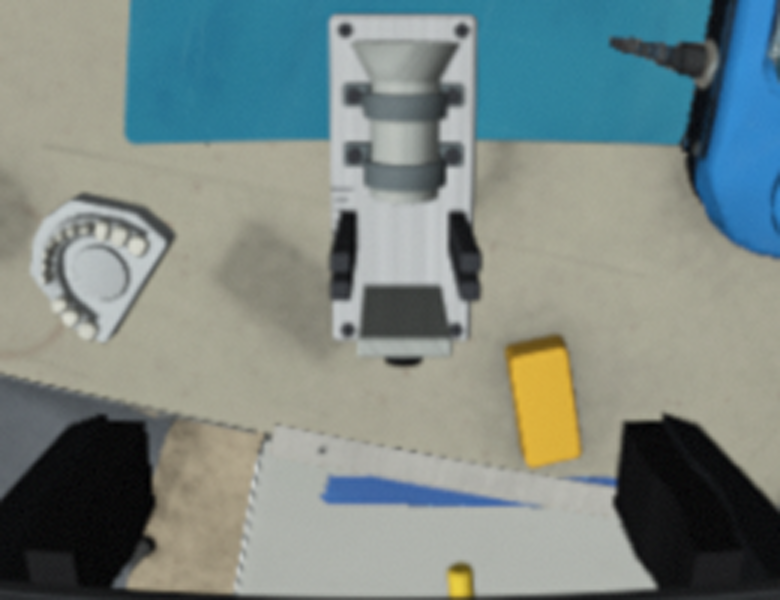

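View pics/w1b.png

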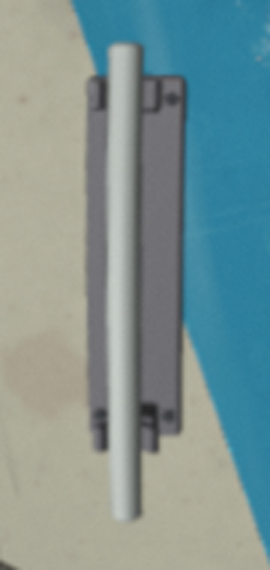

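```bash
python3 - <<'E'
from h import *; import pickle
s,c=pickle.load(open("w2.pkl","rb")); M=wcam(c,s)
W=lambda x,y,z:wonz(c,M,x/3-.333+130,y/3-.333+90,z)
mm=lambda a:(a*1000).round(1)
C=[W(*p,.01) for p in [(329,15),(477,15),(470,340),(331,340)]]
for q in C: print(mm(q))
print("sizes",[round(1000*np.linalg.norm(C[i]-C[(i+1)%4]),1) for i in range(4)])
f=(C[0]+C[1])/2; b=(C[2]+C[3])/2; d=(f-b)/np.linalg.norm(f-b); print("base axis",np.degrees(np.arctan2(d[1],d[0])),"mouth from base",mm(f-.011*d))
l,r=W(352,42,.06),W(460,42,.06); print("mouth",mm(l),mm(r),mm((l+r)/2),np.linalg.norm(l-r))
e=(W(364,196,.06)+W(438,196,.06))/2; m=(l+r)/2; k=m-e; print("exit",mm(e),np.linalg.norm(k),np.degrees(np.arctan2(k[1],k[0])))
st=(W(364,285,.085)+W(443,286,.085))/2;print("plate face top?",mm(st))
pl=(W(344,212,.085)+W(460,212,.085))/2;print("pillars mid",mm(pl))
for z in(.01,.06): pass
s,c=pickle.load(open("w1.pkl","rb")); M=wcam(c,s)
W=lambda x,y,z:wonz(c,M,x/3-.333+180,y/3-.333+50,z)
a,b=W(125,45,.045),W(126.5,518,.045); k=a-b
print("bar",mm(a),mm(b),mm((a+b)/2),np.linalg.norm(k),np.degrees(np.arctan2(k[1],k[0])))
print("tool yaw",[np.degrees(2*np.arctan2(x["eef_rot"][1],x["eef_rot"][0])).round(2) for x in (s,pickle.load(open("w2.pkl","rb"))[0])])
E
```

```text
[513.3 147.2  10. ]
[575.4 160.9  10. ]
[606.9  15.8  10. ]
[543.5   2.   10. ]
sizes [np.float64(63.6), np.float64(148.5), np.float64(64.9), np.float64(148.3)]
base axis 102.00677497753408 mouth from base [546.6 143.3  10. ]
mouth [527.2 139.2  60. ] [566.8 147.9  60. ] [547.  143.5  60. ] 0.04056673143886346
exit [558.  85.  60.] 0.059567197026799225 100.56389902977149
plate face top? [564.8  57.2  85. ]
pillars mid [558.2  84.1  85. ]
bar [412.7 365.4  45. ] [370.2 169.5  45. ] [391.5 267.5  45. ] 0.20044760581329768 77.7846901275087
tool yaw [np.float64(78.98), np.float64(102.15)]
```

Emit:
drive_tool(plan=[[-22, 34, -10, 0, 0, -0.06, 88], [-22, 34, -10, 0, 0, -0.06, 88], [-22, 34, -10, 0, 0, -0.06, 88], [-22, 34, -12, 0, 0, -0.06, 88], [-22, 34, -15, 0, 0, -0.06, 88]])

```text
time: 3.58
tcp_pos: [0.4484, 0.2372, 0.2005]
eef_rot: [0.745, 0.667, -0.004, 0.006]
wrist_force: [0.7, 1.2, -0.7]
opening: 0.0883
```

Emit:
drive_tool(plan=[[-20, 35, -15, 0, 0, -0.06, 88], [-16, 30, -15, 0, 0, -0.05, 88], [0, 0, 0, 0, 0, 0, 88], [0, 0, 0, 0, 0, 0, 88], [0, 0, 0, 0, 0, 0, 88]])

```text
time: 4.0
tcp_pos: [0.399, 0.3141, 0.1705]
eef_rot: [0.775, 0.632, -0.004, 0.003]
wrist_force: [0.5, 0.4, 0.5]
opening: 0.0881
```

```bash
cat > st.py <<'E'
from h import *; from station import manip
import sys
s=manip.state(); Rm=R.from_quat(s["eef_rot"])
print("t",s["time"],"tcp",(s["tcp_pos"]*1000).round(1),"q",s["qpos"].round(2),"F",s["wrist_force"].round(1),"T",s["wrist_torque"].round(2),"op",s["opening"])
yaw=float(sys.argv[1]); g=[float(v) for v in sys.argv[2:5]]
a=np.radians(yaw); D=R.from_matrix(np.array([[np.cos(a),np.sin(a),0],[np.sin(a),-np.cos(a),0],[0,0,-1]]))
print("d",(np.array(g)-s["tcp_pos"]*1000).round(1),"rot",(D*Rm.inv()).as_rotvec().round(4))
E
python3 st.py 77.8 402 316.4 26
```

```text
t 4.0 tcp [399.  314.1 170.5] q [-0.28  0.46 -0.6   1.94  0.35  0.86 -1.27] F [0.5 0.4 0.5] T [-0.   -0.06  0.01] op 0.08814164403040385
d [   3.     2.3 -144.5] rot [ 0.0094 -0.0034 -0.0115]
```

Emit:
drive_tool(plan=[[3, 2, -30, 0.009, -0.003, -0.011, 88], [0, 0, -30, 0, 0, 0, 88], [0, 0, -28, 0, 0, 0, 88], [0, 0, -15, 0, 0, 0, 88], [0, 0, 0, 0, 0, 0, 88]])

```text
time: 4.42
tcp_pos: [0.4075, 0.3145, 0.0681]
eef_rot: [0.779, 0.627, 0.005, 0.001]
wrist_force: [-0.8, -0.4, -0.8]
opening: 0.0877
```

```bash
python3 st.py 77.8 402 316.4 26;python3 - <<'E'
from h import *; from station import manip,imaging; import pickle
s=manip.state(); c=imaging.capture("wrist"); pickle.dump((s,c),open("w3.pkl","wb"))
f=c["frame"][:,:,::-1]; cv2.imwrite("pics/w3.png",cv2.resize(f,(800,600),interpolation=cv2.INTER_CUBIC))
E
```

```text
t 4.4167 tcp [407.5 314.5  68.1] q [-0.36  0.62 -0.5   1.99  0.49  0.64 -1.39] F [-0.8 -0.4 -0.8] T [-0.1  -0.02 -0.01] op 0.08774413524756836
d [ -5.5   1.9 -42.1] rot [-0.0041  0.0091  0.0029]
```

View pics/w3.png

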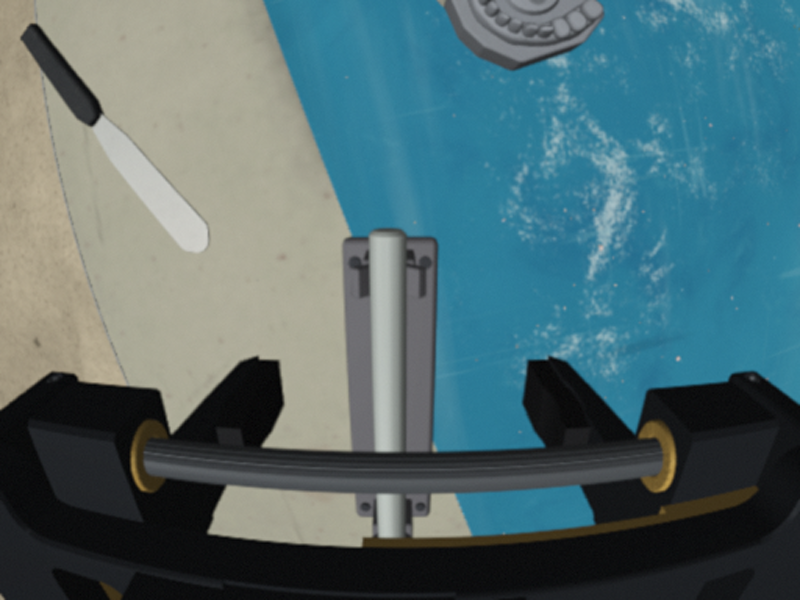

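Emit:
drive_tool(plan=[[-5, 2, -12, -0.004, 0.009, 0.003, 88], [0, 0, -12, 0, 0, 0, 88], [0, 0, -10, 0, 0, 0, 88], [0, 0, -4, 0, 0, 0, 88], [0, 0, 0, 0, 0, 0, 88]])

```text
time: 4.88
tcp_pos: [0.4063, 0.3173, 0.0318]
eef_rot: [0.779, 0.627, 0.004, 0.0]
wrist_force: [-0.0, -0.1, 0.1]
opening: 0.088
```

```bash
python3 st.py 77.8 402 316.4 26
```

```text
t 4.8833 tcp [406.3 317.3  31.8] q [-0.4   0.69 -0.45  1.99  0.54  0.57 -1.43] F [-0.  -0.1  0.1] T [ 0.   -0.06 -0.  ] op 0.08804193436626943
d [-4.3 -0.9 -5.8] rot [-0.004   0.006   0.0032]
```

Emit:
drive_tool(plan=[[-4, -1, -5, -0.004, 0.006, 0.003, 88], [0, 0, 0, 0, 0, 0, 88], [0, 0, 0, 0, 0, 0, 50], [0, 0, 0, 0, 0, 0, 30], [0, 0, 0, 0, 0, 0, 30]], squeeze=20)

```text
time: 5.3
tcp_pos: [0.4022, 0.3169, 0.027]
eef_rot: [0.778, 0.628, 0.0, -0.0]
wrist_force: [1.0, -0.7, -0.1]
opening: 0.0699
```

```bash
python3 st.py 77.8 402 316.4 26
```

```text
t 5.3 tcp [402.2 316.9  27. ] q [-0.4   0.69 -0.45  1.99  0.54  0.57 -1.44] F [ 1.  -0.7 -0.1] T [-0.03 -0.02  0.03] op 0.06993063915709433
d [-0.2 -0.5 -1. ] rot [-0.0003  0.0003 -0.0007]
```

Well aligned. Close.

Emit:
drive_tool(plan=[[0, 0, 0, 0, 0, 0, 20], [0, 0, 0, 0, 0, 0, 10], [0, 0, 0, 0, 0, 0, 10], [0, 0, 0, 0, 0, 0, 10], [0, 0, 0, 0, 0, 0, 10]], squeeze=20)

```text
time: 5.72
tcp_pos: [0.4028, 0.3172, 0.0278]
eef_rot: [0.778, 0.628, 0.001, 0.0]
wrist_force: [-0.6, -0.3, 0.0]
opening: 0.0367
```

Emit:
drive_tool(plan=[[0, 0, 0, 0, 0, 0, 5], [0, 0, 0, 0, 0, 0, 5], [0, 0, 0, 0, 0, 0, 5], [0, 0, 0, 0, 0, 0, 5], [0, 0, 0, 0, 0, 0, 5]], squeeze=50)

```text
time: 6.13
tcp_pos: [0.4023, 0.3173, 0.0278]
eef_rot: [0.778, 0.628, 0.001, -0.0]
wrist_force: [1.2, 0.7, 0.1]
opening: 0.0121
```

```bash
python3 st.py 77.8 402 316.4 26
```

```text
t 6.1333 tcp [402.3 317.3  27.8] q [-0.4   0.69 -0.45  1.99  0.54  0.57 -1.44] F [1.2 0.7 0.1] T [-0.05 -0.24 -0.06] op 0.012099259713639728
d [-0.3 -0.9 -1.8] rot [-0.0014  0.0011 -0.0007]
```

Emit:
drive_tool(plan=[[0, 0, 4, 0, 0, 0, 5], [0, 0, 8, 0, 0, 0, 5], [0, 0, 12, 0, 0, 0, 5], [0, 0, 15, 0, 0, 0, 5], [0, 0, 15, 0, 0, 0, 5]])

```text
time: 6.55
tcp_pos: [0.4005, 0.3156, 0.0834]
eef_rot: [0.778, 0.628, -0.002, -0.0]
wrist_force: [0.3, -0.5, -0.3]
opening: 0.012
```

```bash
python3 st.py 77.8 402 316.4 26;python3 - <<'E'
from h import *; from station import manip,imaging; import pickle
s=manip.state(); c=imaging.capture("wrist"); pickle.dump((s,c),open("w4.pkl","wb"))
c2=imaging.capture("side"); pickle.dump(c2,open("s4.pkl","wb"))
f=c["frame"][:,:,::-1]; cv2.imwrite("pics/w4.png",cv2.resize(f,(800,600),interpolation=cv2.INTER_CUBIC))
f=c2["frame"][:,:,::-1]; cv2.imwrite("pics/s4.png",cv2.resize(f[155:275,210:370],None,fx=5,fy=5,interpolation=cv2.INTER_CUBIC))
E
```

```text
t 6.55 tcp [400.5 315.6  83.4] q [-0.35  0.6  -0.52  1.98  0.46  0.68 -1.37] F [ 0.3 -0.5 -0.3] T [ 0.01 -0.1  -0.03] op 0.012009468070426637
d [  1.5   0.8 -57.4] rot [ 0.0024 -0.0033 -0.0013]
```

View pics/w4.png

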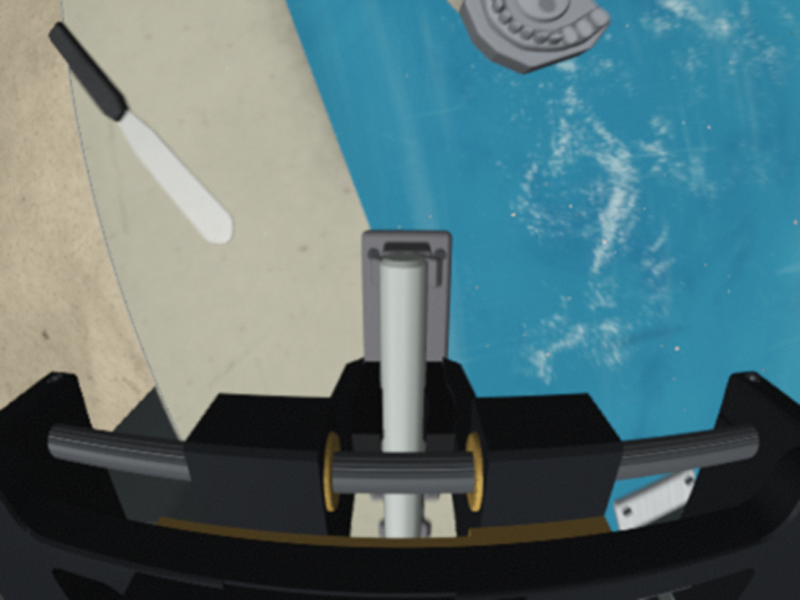

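View pics/s4.png

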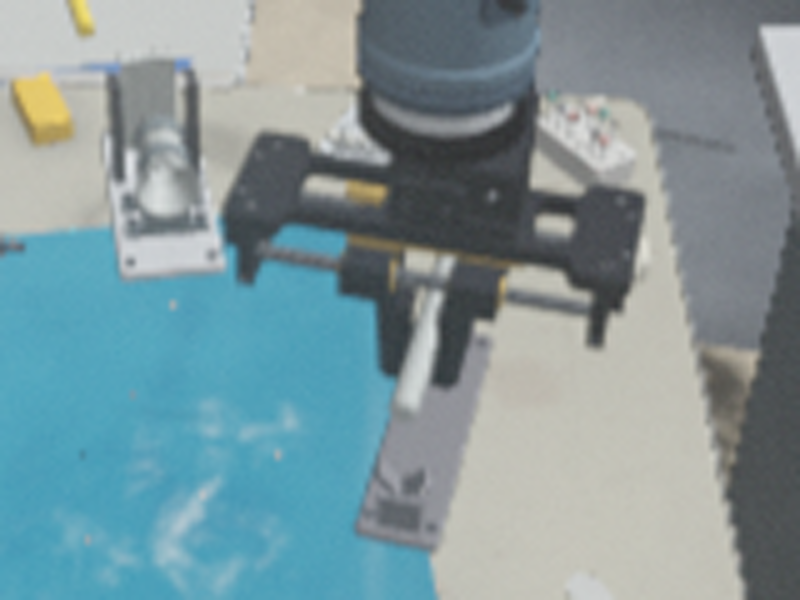

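```bash
python3 - <<'E'
from h import *; from cams import *; import pickle
s,c=pickle.load(open("w4.pkl","rb")); M=wcam(c,s); cs=pickle.load(open("s4.pkl","rb"))
T=np.eye(4);T[:3,:3]=R.from_quat(s["eef_rot"]).as_matrix();T[:3,3]=s["tcp_pos"]
for dz in(-4,0,4):
  print(dz,"w",(wproj(c,M,(T@[.05,0,-.019-dz/1000,1])[:3])*800/512).round(1), "side crop",((proj(cs,(T@[.05,0,-.019-dz/1000,1])[:3])-[210,155])*5).round(1))
# widths across bar at rows
g=c["frame"].astype(float).mean(2)
Mi=M
for v in (172,180,190,200,210,220,230):
  row=g[v,225:292]; cc=np.where(row>120)[0]
  # edges of bright bar via gradient
  gr=np.gradient(cv2.GaussianBlur(row[None],(1,1),0)[0]); 
  print(v,[int(x) for x in row[8:60:2]])
E
```

```text
-4 w [400.9 252.9] side crop [404.7 416.9]
0 w [400.8 255.8] side crop [405.1 410.8]
4 w [400.8 258.9] side crop [405.5 404.7]
172 [120, 121, 115, 118, 120, 145, 176, 186, 194, 195, 192, 187, 184, 178, 170, 163, 154, 139, 115, 92, 79, 119, 119, 86, 61, 99]
180 [119, 120, 115, 118, 118, 144, 174, 186, 196, 197, 195, 194, 194, 187, 177, 167, 156, 140, 114, 88, 84, 120, 118, 82, 62, 106]
190 [119, 120, 121, 121, 119, 141, 174, 185, 197, 198, 197, 194, 193, 187, 176, 165, 155, 138, 112, 86, 89, 117, 118, 116, 115, 116]
200 [121, 120, 118, 120, 118, 137, 175, 183, 196, 199, 195, 192, 193, 186, 174, 165, 153, 137, 109, 84, 97, 118, 117, 117, 117, 115]
210 [124, 119, 119, 120, 118, 136, 174, 185, 195, 199, 195, 193, 192, 187, 173, 163, 153, 134, 106, 82, 96, 117, 116, 117, 116, 116]
220 [129, 119, 120, 119, 119, 134, 171, 185, 195, 200, 196, 193, 191, 185, 174, 161, 149, 130, 102, 78, 107, 116, 116, 115, 115, 114]
230 [83, 110, 110, 112, 109, 126, 171, 186, 196, 197, 195, 194, 191, 185, 172, 160, 150, 128, 100, 79, 101, 107, 107, 106, 107, 55]
```

```bash
python3 - <<'E'
from h import *; import pickle
s,c=pickle.load(open("w4.pkl","rb")); M=wcam(c,s)
T=np.eye(4);T[:3,:3]=R.from_quat(s["eef_rot"]).as_matrix();T[:3,3]=s["tcp_pos"]
def pred(phi,yaw,zo,yo):
  # bar axis in tool frame through (0,yo,-.019-zo), tilt phi: tail up (tool -z)
  d=np.array([np.cos(phi)*np.cos(yaw),np.sin(yaw),-np.sin(phi)]); p0=np.array([0,yo,-.019-zo])
  cam=c["mount"][:3,3]; out=[]
  for sgn in(-1,1):
    L=[]
    for t in np.linspace(.0,.05,30):
      p=p0+t*d; v=cam-p; v-=d*(v@d); dist=np.linalg.norm(v); v/=dist; w=np.cross(d,v)
      a=np.arcsin(.007/dist); L.append(wproj(c,M,(T@np.append(p+.007*(v*np.sin(a)+sgn*w*np.cos(a)),1))[:3]))
    L=np.array(L); out.append(L[np.argsort(L[:,1])])
  vs=[172,190,210,230]
  e=[np.interp(vs,o[:,1],o[:,0]) for o in out]
  return np.array(sorted(e,key=lambda a:a[0]))
g=cv2.GaussianBlur(c["frame"],(3,3),0).astype(float).mean(2)
for v in [172,190,210,230]:
  gr=np.abs(np.gradient(g[v])); 
  def sub(a,b):
    k=a+np.argmax(gr[a:b]); w=gr[k-2:k+3]; return (w*np.arange(k-2,k+3)).sum()/w.sum()
  print(v,sub(236,250),sub(262,276))
for phi in(-4,0,4): print(phi,pred(np.radians(phi),0,0,0).round(1).tolist())
print(pred(0,np.radians(1),0,0).round(1).tolist())
E
```

```text
172 243.18658892128283 273.8206278026905
190 243.33333333333334 268.8768328445748
210 243.8082191780822 268.07670454545456
230 243.83511777301928 267.95616438356166
-4 [[241.1, 241.3, 241.6, 241.9], [272.0, 271.8, 271.6, 271.3]]
0 [[240.7, 241.0, 241.3, 241.7], [272.4, 272.1, 271.8, 271.4]]
4 [[240.2, 240.6, 241.0, 241.6], [272.8, 272.4, 272.0, 271.5]]
[[242.5, 242.4, 242.4, 242.4], [274.2, 273.6, 272.9, 272.1]]
```

Emit:
drive_tool(plan=[[22, 1, 6, 0, 0, 0.07, 5], [22, 1, 3, 0, 0, 0.085, 5], [22, 1, 0, 0, 0, 0.085, 5], [22, 1, 0, 0, 0, 0.085, 5], [18, 1, 0, 0, 0, 0.08, 5]])

```text
time: 7.07
tcp_pos: [0.5076, 0.3216, 0.0954]
eef_rot: [0.627, 0.779, -0.0, 0.001]
wrist_force: [0.3, -0.5, -1.1]
opening: 0.0121
```

Emit:
drive_tool(plan=[[0, 0, 0, 0, 0, 0, 5], [0, 0, 0, 0, 0, 0, 5], [0, 0, 0, 0, 0, 0, 5], [0, 0, 0, 0, 0, 0, 5], [0, 0, 0, 0, 0, 0, 5]])

```text
time: 7.48
tcp_pos: [0.5086, 0.3198, 0.0936]
eef_rot: [0.629, 0.777, -0.001, 0.0]
wrist_force: [-0.5, 0.2, -1.7]
opening: 0.012
```

```bash
python3 st.py 102 509.2 320.4 42.8
```

```text
t 7.4833 tcp [508.6 319.8  93.6] q [-0.2   0.73 -0.61  1.74  0.54  0.85 -0.85] F [-0.5  0.2 -1.7] T [ 0.02 -0.15  0.01] op 0.012003408604164125
d [  0.6   0.6 -50.8] rot [ 0.0021 -0.0008 -0.0005]
```

Lower to tube height, then look.

Emit:
drive_tool(plan=[[0, 0, -15, 0, 0, 0, 5], [0, 0, -15, 0, 0, 0, 5], [0, 0, -13, 0, 0, 0, 5], [0, 0, -6, 0, 0, 0, 5], [0, 0, 0, 0, 0, 0, 5]])

```text
time: 7.9
tcp_pos: [0.5052, 0.3199, 0.0389]
eef_rot: [0.628, 0.778, -0.002, 0.0]
wrist_force: [0.7, 0.7, -0.6]
opening: 0.0116
```

```bash
python3 st.py 102 509.2 320.4 42.8; python3 - <<'E'
from h import *; from station import manip,imaging; import pickle
s=manip.state(); c=imaging.capture("wrist"); c2=imaging.capture("side");c3=imaging.capture("top"); pickle.dump((s,c,c2,c3),open("w5.pkl","wb"))
f=c["frame"][:,:,::-1]; cv2.imwrite("pics/w5.png",cv2.resize(f,(800,600),interpolation=cv2.INTER_CUBIC))
f=c2["frame"][:,:,::-1]; cv2.imwrite("pics/s5.png",cv2.resize(f[155:275,200:360],None,fx=5,fy=5,interpolation=cv2.INTER_CUBIC))
f=c3["frame"][:,:,::-1]; cv2.imwrite("pics/t5.png",cv2.resize(f[140:280,120:320],None,fx=4,fy=4,interpolation=cv2.INTER_CUBIC))
E
```

```text
t 7.9 tcp [505.2 319.9  38.9] q [-0.24  0.8  -0.57  1.76  0.6   0.76 -0.9 ] F [ 0.7  0.7 -0.6] T [ 0.02 -0.09  0.06] op 0.01161663118265461
d [4.  0.5 3.9] rot [ 0.0036 -0.0025 -0.0029]
```

View pics/w5.png

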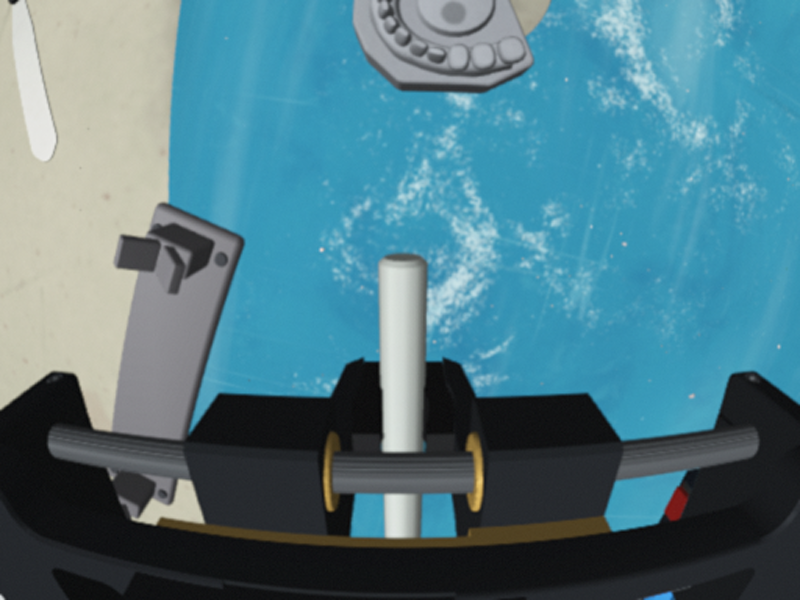

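View pics/s5.png

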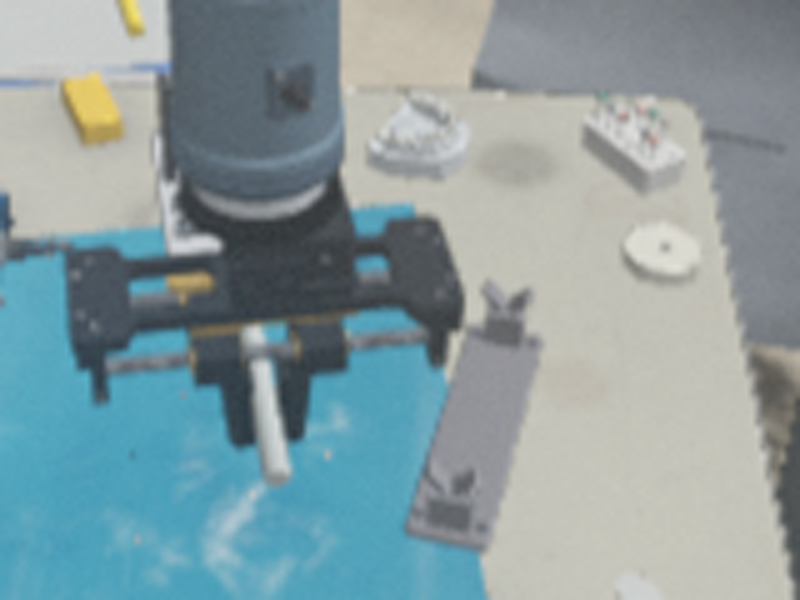

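View pics/t5.png

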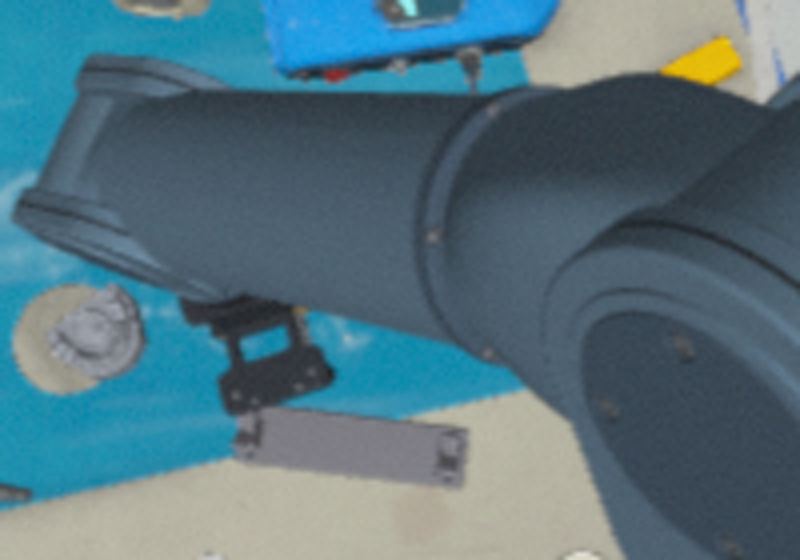

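```bash
python3 - <<'E'
from h import *; import pickle
s,c,cs,ct=pickle.load(open("w5.pkl","rb")); M=wcam(c,s)
T=np.eye(4);T[:3,:3]=R.from_quat(s["eef_rot"]).as_matrix();T[:3,3]=s["tcp_pos"]
for phi in (-4,-2,0,2,4):
  a=np.radians(phi)
  def P(t,r): return (T@[t*np.cos(a)-r*np.sin(a),0,-.0172-t*np.sin(a)-r*np.cos(a),1])[:3]
  o=[]
  for r in(.007,0,-.007): o+=[((proj(cs,P(.049,r))-[200,155]+.4)*5).round(0).tolist(),(wproj(c,M,P(.049,r))*800/512).round(0).tolist()]
  print(phi,o)
E
python3 - <<'E'
import cv2,pickle
s,c,cs,ct=pickle.load(open("w5.pkl","rb"))
cv2.imwrite("pics/s5b.png",cv2.resize(cs["frame"][215:260,235:275,::-1],None,fx=14,fy=14,interpolation=cv2.INTER_CUBIC))
cv2.imwrite("pics/w5b.png",cv2.resize(c["frame"][150:260,220:300,::-1],None,fx=7,fy=5,interpolation=cv2.INTER_CUBIC))
E
```

```text
-4 [[280.0, 473.0], [401.0, 259.0], [280.0, 482.0], [401.0, 255.0], [280.0, 491.0], [401.0, 252.0]]
-2 [[280.0, 470.0], [401.0, 261.0], [280.0, 480.0], [401.0, 256.0], [280.0, 489.0], [401.0, 252.0]]
0 [[280.0, 467.0], [401.0, 263.0], [280.0, 477.0], [401.0, 257.0], [280.0, 487.0], [401.0, 252.0]]
2 [[280.0, 464.0], [401.0, 265.0], [280.0, 475.0], [401.0, 259.0], [280.0, 485.0], [401.0, 253.0]]
4 [[280.0, 461.0], [401.0, 268.0], [280.0, 472.0], [401.0, 260.0], [280.0, 483.0], [401.0, 253.0]]
```

View pics/s5b.png

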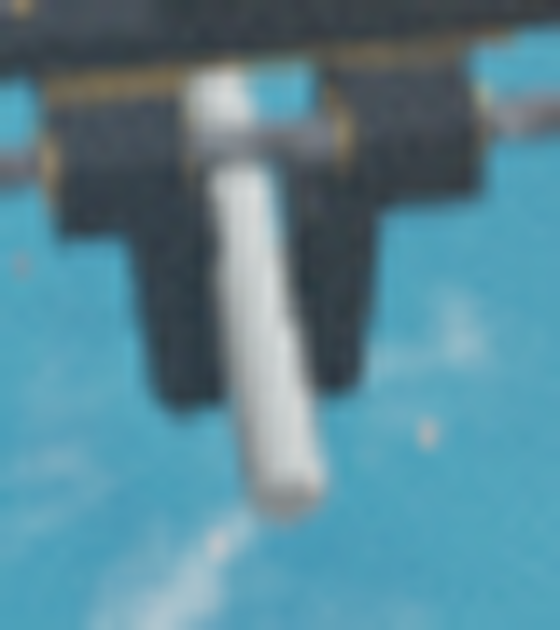

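View pics/w5b.png

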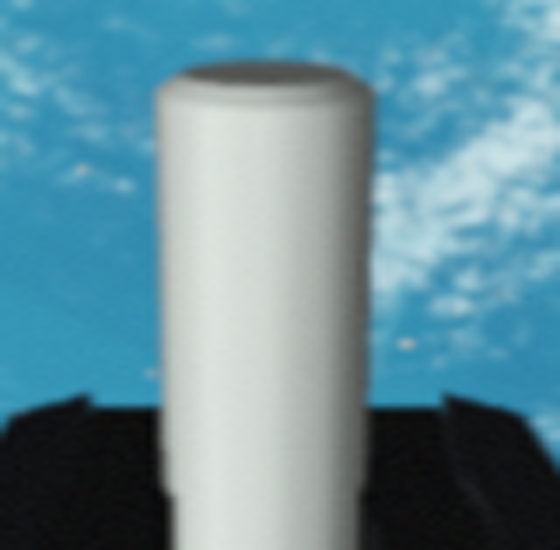

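```bash
python3 - <<'E'
from h import *; import pickle
def pred(s,c,phi,p0w,dw,vs):
  M=wcam(c,s); cam=M[:3,3]; d=dw; e=[]
  for sgn in(-1,1):
    L=[]
    for t in np.linspace(-.03,.1,120):
      p=p0w+t*d; v=cam-p; v-=d*(v@d); D=np.linalg.norm(v); v/=D; w=np.cross(d,v); a=np.arcsin(.007/D)
      L.append(wproj(c,M,p+.007*(v*np.sin(a)+sgn*w*np.cos(a))))
    L=np.array(L); L=L[np.argsort(L[:,1])]; e.append(np.interp(vs,L[:,1],L[:,0]))
  return np.abs(e[1]-e[0]),(e[0]+e[1])/2
def meas(c,vs,ctr):
  # bar: low saturation vs strongly differing bg; edges by gradient max of L*a*b distance
  lab=cv2.cvtColor(cv2.GaussianBlur(c["frame"],(3,3),0),cv2.COLOR_RGB2LAB).astype(float)
  o=[]
  for v,m in zip(vs,ctr):
    g=np.linalg.norm(np.gradient(lab[v-1:v+2].mean(0),axis=0),axis=1)
    r=[]
    for lo,hi in((int(m-20),int(m-9)),(int(m+9),int(m+20))):
      k=lo+np.argmax(g[lo:hi]); w=g[k-2:k+3]**2; r.append((w*np.arange(k-2,k+3)).sum()/w.sum())
    o.append(r)
  return np.array(o)
for name,vs in(("w3.pkl",np.arange(160,236,8)),("w4.pkl",np.arange(172,232,8)),("w5.pkl",np.arange(172,232,8))):
  x=pickle.load(open(name,"rb")); s,c=x[0],x[1]
  if name=="w3.pkl":
    a=np.radians(77.8); d=np.array([np.cos(a),np.sin(a),0]); p0=np.array([.402,.3164,.045]); lab=[0]
  else:
    Rm=R.from_quat(s["eef_rot"]).as_matrix(); 
  for phi in ([0] if name=="w3.pkl" else [-4,0,4]):
    if name!="w3.pkl":
      f=np.radians(phi); d=Rm@[np.cos(f),0,-np.sin(f)]; p0=s["tcp_pos"]+Rm@[0,0,-.0172]
    W,C=pred(s,c,phi,p0,d,vs); m=meas(c,vs,C)
    w=m[:,1]-m[:,0]; print(name,phi,"pred",W.round(1),"meas",w.round(1),"ctr d",(m.mean(1)-C).round(1),"ratio fit",np.polyfit(vs-200,w/W,1).round(5))
E
```

```text
w3.pkl 0 pred [24.  23.9 23.7 23.5 23.3 23.1 22.9 22.7 22.5 22.2] meas [27.9 19.8 19.6 19.4 18.8 18.7 18.3 18.1 18.  17.8] ctr d [ 3.8 -0.4 -0.7 -0.7 -0.5 -0.5 -0.4 -0.5 -0.6 -0.6] ratio fit [-0.00276  0.83392]
w4.pkl -4 pred [30.5 30.4 30.2 30.  29.8 29.5 29.3 29.1] meas [30.7 30.5 25.6 25.5 24.8 24.7 24.4 24.1] ctr d [ 1.9  1.9 -0.5 -0.5 -0.8 -0.8 -0.7 -0.7] ratio fit [-0.00319  0.87995]
w4.pkl 0 pred [31.3 31.  30.8 30.5 30.2 30.  29.7 29.3] meas [30.7 30.5 25.6 25.5 24.8 24.7 24.4 24.1] ctr d [ 1.9  1.9 -0.5 -0.5 -0.8 -0.8 -0.7 -0.7] ratio fit [-0.00291  0.86486]
w4.pkl 4 pred [32.1 31.8 31.5 31.1 30.8 30.4 30.  29.6] meas [30.7 30.5 25.6 25.5 24.8 24.7 24.4 24.1] ctr d [ 1.9  2.  -0.4 -0.5 -0.7 -0.8 -0.6 -0.7] ratio fit [-0.00262  0.84905]
w5.pkl -4 pred [30.5 30.4 30.2 30.  29.8 29.5 29.3 29.1] meas [30.8 30.4 30.2 30.1 29.6 29.6 29.  28.8] ctr d [1.1 1.3 1.2 1.3 1.1 1.2 1.  1.1] ratio fit [-2.9000e-04  9.9859e-01]
w5.pkl 0 pred [31.3 31.  30.8 30.5 30.3 30.  29.7 29.3] meas [30.8 30.4 30.2 30.1 29.6 29.6 29.  28.8] ctr d [1.1 1.3 1.2 1.3 1.1 1.2 1.1 1.1] ratio fit [-3.0000e-05  9.8184e-01]
w5.pkl 4 pred [32.1 31.8 31.5 31.1 30.8 30.4 30.  29.6] meas [30.8 30.4 30.2 30.1 29.6 29.6 29.  28.8] ctr d [1.1 1.3 1.2 1.3 1.1 1.2 1.1 1.1] ratio fit [2.3000e-04 9.6429e-01]
```

Emit:
drive_tool(plan=[[4, 0, 4, 0.003, -0.002, -0.003, 5], [0, 0, 0, 0, 0, 0, 5], [2, -9, 0, 0, 0, 0, 5], [2, -9, 0, 0, 0, 0, 5], [0, 0, 0, 0, 0, 0, 5]])

```text
time: 8.47
tcp_pos: [0.5172, 0.3023, 0.048]
eef_rot: [0.63, 0.777, 0.003, 0.001]
wrist_force: [0.3, 0.1, -1.4]
opening: 0.0119
```

```bash
cat > jg.py <<'E'
from h import *; from station import manip
s=manip.state(); Rm=R.from_quat(s["eef_rot"]); a=np.radians(102)
u=np.array([np.cos(a),np.sin(a),0]); p=s["tcp_pos"]*1000-np.array([546.8,143.4,42.8])
t=p@u; e=p-t*u
D=R.from_matrix(np.array([[np.cos(a),np.sin(a),0],[np.sin(a),-np.cos(a),0],[0,0,-1]]))
print("t",s["time"],"grip out",t.round(1),"to stop",(t-41).round(1),"correct xyz",(-e).round(1),"rot",(D*Rm.inv()).as_rotvec().round(4),"F",s["wrist_force"].round(1),"T",s["wrist_torque"].round(2),"axial F",(s["wrist_force"]@u).round(1))
E
python3 jg.py
```

```text
t 8.4667 grip out 161.6 to stop 120.6 correct xyz [-3.9 -0.8 -5.2] rot [-0.0038  0.0062  0.001 ] F [ 0.3  0.1 -1.4] T [-0.04 -0.1   0.  ] axial F 0.0
```

Emit:
drive_tool(plan=[[-2, 0, -2.5, -0.002, 0.003, 0.001, 5], [0, 0, 0, 0, 0, 0, 5], [0, 0, 0, 0, 0, 0, 5], [0, 0, 0, 0, 0, 0, 5], [0, 0, 0, 0, 0, 0, 5]])

```text
time: 8.88
tcp_pos: [0.5155, 0.3008, 0.0455]
eef_rot: [0.63, 0.776, 0.002, 0.001]
wrist_force: [0.4, -0.4, -0.4]
opening: 0.0122
```

```bash
python3 jg.py
```

```text
t 8.8833 grip out 160.4 to stop 119.4 correct xyz [-2.1 -0.4 -2.7] rot [-0.0014  0.0033  0.0021] F [ 0.4 -0.4 -0.4] T [-0.   -0.08 -0.05] axial F -0.5
```

Emit:
drive_tool(plan=[[-2, 0, -2.5, -0.002, 0.003, 0.002, 5], [0, 0, 0, 0, 0, 0, 5], [1, -5, 0, 0, 0, 0, 5], [0, 0, 0, 0, 0, 0, 5], [0, 0, 0, 0, 0, 0, 5]])

```text
time: 9.3
tcp_pos: [0.5137, 0.2963, 0.0426]
eef_rot: [0.629, 0.778, -0.0, -0.0]
wrist_force: [0.2, 0.2, -0.5]
opening: 0.0122
```

```bash
python3 jg.py
```

```text
t 9.3 grip out 156.5 to stop 115.5 correct xyz [0.5 0.1 0.2] rot [ 0.0003 -0.0006 -0.0018] F [ 0.2  0.2 -0.5] T [ 0.03 -0.09  0.03] axial F 0.2
```

Emit:
drive_tool(plan=[[1.2, -5, 0, 0, 0, 0, 5], [1, -5, 0, 0, 0, 0, 5], [1, -5, 0, 0, 0, 0, 5], [0, 0, 0, 0, 0, 0, 5], [0, 0, 0, 0, 0, 0, 5]])

```text
time: 9.72
tcp_pos: [0.5176, 0.2788, 0.0426]
eef_rot: [0.629, 0.777, -0.0, 0.0]
wrist_force: [0.1, -0.4, -0.6]
opening: 0.0119
```

```bash
python3 jg.py
```

```text
t 9.7167 grip out 138.5 to stop 97.5 correct xyz [0.4 0.1 0.2] rot [ 0.001  -0.0003 -0.0009] F [ 0.1 -0.4 -0.6] T [ 0.09 -0.04 -0.03] axial F -0.4
```

Emit:
drive_tool(plan=[[1.2, -5, 0, 0, 0, -0.001, 5], [1.1, -5, 0, 0, 0, 0, 5], [1, -5, 0, 0, 0, 0, 5], [0, 0, 0, 0, 0, 0, 5], [0, 0, 0, 0, 0, 0, 5]])

```text
time: 10.13
tcp_pos: [0.5215, 0.2618, 0.0427]
eef_rot: [0.63, 0.777, -0.0, 0.0]
wrist_force: [0.1, 0.2, -0.4]
opening: 0.0122
```

```bash
python3 jg.py
```

```text
t 10.1333 grip out 121.1 to stop 80.1 correct xyz [0.1 0.  0.1] rot [ 0.0011 -0.0001  0.0008] F [ 0.1  0.2 -0.4] T [ 0.05 -0.1   0.  ] axial F 0.1
```

In the bore, 30 mm deep, without force. Continue.

Emit:
drive_tool(plan=[[1.1, -5, 0, 0, 0, 0.001, 5], [1.1, -5, 0, 0, 0, 0, 5], [1, -5, 0, 0, 0, 0, 5], [1, -5, 0, 0, 0, 0, 5], [0, 0, 0, 0, 0, 0, 5]])

```text
time: 10.55
tcp_pos: [0.5261, 0.2399, 0.0427]
eef_rot: [0.629, 0.777, -0.0, 0.0]
wrist_force: [0.6, -0.0, -0.3]
opening: 0.0116
```

```bash
python3 jg.py
```

```text
t 10.55 grip out 98.7 to stop 57.7 correct xyz [0.2 0.  0.1] rot [ 0.0011 -0.0001 -0.0008] F [ 0.6 -0.  -0.3] T [-0.06 -0.07  0.  ] axial F -0.2
```

Emit:
drive_tool(plan=[[1.2, -5, 0, 0, 0, 0, 5], [1.1, -5, 0, 0, 0, 0, 5], [1, -5, 0, 0, 0, 0, 5], [1, -5, 0, 0, 0, 0, 5], [0, 0, 0, 0, 0, 0, 5]])

```text
time: 10.97
tcp_pos: [0.5309, 0.2173, 0.0427]
eef_rot: [0.629, 0.777, -0.001, 0.0]
wrist_force: [0.2, -0.0, -1.1]
opening: 0.012
```

```bash
python3 jg.py
```

```text
t 10.9667 grip out 75.6 to stop 34.6 correct xyz [0.2 0.  0.1] rot [ 0.0013 -0.0001 -0.0003] F [ 0.2 -0.  -1.1] T [-0.08 -0.03  0.02] axial F -0.1
```

Emit:
drive_tool(plan=[[1.2, -5, 0, 0, 0, 0, 5], [1.1, -5, 0, 0, 0, 0, 5], [1, -5, 0, 0, 0, 0, 5], [0, 0, 0, 0, 0, 0, 5], [0, 0, 0, 0, 0, 0, 5]])

```text
time: 11.38
tcp_pos: [0.5346, 0.2004, 0.0427]
eef_rot: [0.629, 0.777, -0.0, 0.0]
wrist_force: [-0.3, 0.6, -1.2]
opening: 0.0123
```

```bash
python3 jg.py
```

```text
t 11.3833 grip out 58.3 to stop 17.3 correct xyz [0.  0.  0.1] rot [ 0.0011 -0.      0.0001] F [-0.3  0.6 -1.2] T [ 0.02 -0.04  0.  ] axial F 0.6
```

Emit:
drive_tool(plan=[[1, -4, 0, 0, 0, 0, 5], [0.6, -3, 0, 0, 0, 0, 5], [0.4, -2, 0, 0, 0, 0, 5], [0, 0, 0, 0, 0, 0, 5], [0, 0, 0, 0, 0, 0, 5]])

```text
time: 11.8
tcp_pos: [0.5367, 0.191, 0.0427]
eef_rot: [0.629, 0.777, -0.0, 0.0]
wrist_force: [0.5, -0.4, -0.7]
opening: 0.0118
```

```bash
python3 jg.py
```

```text
t 11.8 grip out 48.6 to stop 7.6 correct xyz [-0.  -0.   0.1] rot [ 0.0007 -0.0001 -0.0004] F [ 0.5 -0.4 -0.7] T [ 0.03 -0.15  0.03] axial F -0.5
```

Emit:
drive_tool(plan=[[0.4, -1.5, 0, 0, 0, 0, 5], [0.2, -1, 0, 0, 0, 0, 5], [0.2, -1, 0, 0, 0, 0, 5], [0, 0, 0, 0, 0, 0, 5], [0, 0, 0, 0, 0, 0, 5]])

```text
time: 12.22
tcp_pos: [0.5375, 0.1876, 0.0428]
eef_rot: [0.629, 0.778, -0.0, 0.0]
wrist_force: [-0.2, -0.1, -1.6]
opening: 0.0123
```

```bash
python3 jg.py
```

```text
t 12.2167 grip out 45.2 to stop 4.2 correct xyz [-0.1 -0.  -0. ] rot [ 0.0004 -0.     -0.0012] F [-0.2 -0.1 -1.6] T [ 0.09 -0.11  0.02] axial F -0.0
```

Emit:
drive_tool(plan=[[0.2, -0.8, 0, 0, 0, 0, 5], [0.2, -0.8, 0, 0, 0, 0, 5], [0.1, -0.7, 0, 0, 0, 0, 5], [0, 0, 0, 0, 0, 0, 5], [0, 0, 0, 0, 0, 0, 5]])

```text
time: 12.63
tcp_pos: [0.538, 0.1853, 0.0428]
eef_rot: [0.629, 0.778, -0.0, 0.0]
wrist_force: [-0.2, -0.4, -1.4]
opening: 0.0116
```

```bash
python3 jg.py
```

```text
t 12.6333 grip out 42.8 to stop 1.8 correct xyz [-0.1 -0.  -0. ] rot [ 0.0002 -0.0001 -0.0013] F [-0.2 -0.4 -1.4] T [ 0.04 -0.08 -0.01] axial F -0.4
```

Emit:
drive_tool(plan=[[0.2, -0.6, 0, 0, 0, 0, 5], [0.1, -0.5, 0, 0, 0, 0, 5], [0, 0, 0, 0, 0, 0, 5], [0, 0, 0, 0, 0, 0, 5], [0, 0, 0, 0, 0, 0, 5]])

```text
time: 13.05
tcp_pos: [0.5383, 0.1841, 0.0428]
eef_rot: [0.629, 0.778, -0.0, 0.0]
wrist_force: [-0.7, 0.8, -0.4]
opening: 0.012
```

```bash
python3 jg.py
```

```text
t 13.05 grip out 41.5 to stop 0.5 correct xyz [-0.1 -0.  -0. ] rot [ 0.0002 -0.0001 -0.0014] F [-0.7  0.8 -0.4] T [ 0.1  -0.05  0.01] axial F 0.9
```

Emit:
drive_tool(plan=[[0.2, -0.6, 0, 0, 0, 0, 5], [0, -0.4, 0, 0, 0, 0, 5], [0, 0, 0, 0, 0, 0, 5], [0, 0, 0, 0, 0, 0, 5], [0, 0, 0, 0, 0, 0, 5]])

```text
time: 13.47
tcp_pos: [0.5385, 0.1831, 0.0429]
eef_rot: [0.629, 0.778, -0.0, 0.0]
wrist_force: [-0.3, 0.6, -0.9]
opening: 0.0119
```

```bash
python3 jg.py
```

```text
t 13.4667 grip out 40.5 to stop -0.5 correct xyz [-0.2 -0.  -0.1] rot [ 0.0001  0.     -0.0015] F [-0.3  0.6 -0.9] T [ 0.02 -0.05 -0.02] axial F 0.6
```

Emit:
drive_tool(plan=[[0.2, -0.6, 0, 0, 0, 0, 5], [0, -0.4, 0, 0, 0, 0, 5], [0, 0, 0, 0, 0, 0, 5], [0, 0, 0, 0, 0, 0, 5], [0, 0, 0, 0, 0, 0, 5]])

```text
time: 13.88
tcp_pos: [0.5385, 0.1831, 0.043]
eef_rot: [0.628, 0.778, 0.001, -0.0]
wrist_force: [-0.6, 0.1, -1.4]
opening: 0.0123
```

```bash
python3 jg.py
```

```text
t 13.8833 grip out 40.6 to stop -0.4 correct xyz [-0.2 -0.  -0.2] rot [-0.0014  0.0001 -0.0023] F [-0.6  0.1 -1.4] T [ 0.17 -0.06  0.04] axial F 0.2
```

Emit:
drive_tool(plan=[[0, 0, 0, 0, 0, 0.001, 5], [0, 0, 0, 0, 0, 0.001, 5], [0, 0, 0, 0, 0, 0, 5], [0, 0, 0, 0, 0, 0, 5], [0.3, -1.2, 0, 0, 0, 0, 5]])

```text
time: 14.3
tcp_pos: [0.5385, 0.183, 0.0431]
eef_rot: [0.627, 0.779, 0.001, -0.001]
wrist_force: [-1.7, 6.1, -1.7]
opening: 0.0121
```

```bash
python3 jg.py; python3 - <<'E'
from h import *; from station import manip,imaging; import pickle
s=manip.state(); c=imaging.capture("wrist"); c2=imaging.capture("side"); pickle.dump((s,c,c2),open("w6.pkl","wb"))
f=c["frame"][:,:,::-1]; cv2.imwrite("pics/w6.png",cv2.resize(f,(800,600),interpolation=cv2.INTER_CUBIC))
E
```

```text
t 14.3 grip out 40.4 to stop -0.6 correct xyz [-0.1 -0.  -0.3] rot [-0.0029 -0.0002 -0.005 ] F [-1.7  6.1 -1.7] T [ 1.07  0.24 -0.06] axial F 6.3
```

View pics/w6.png

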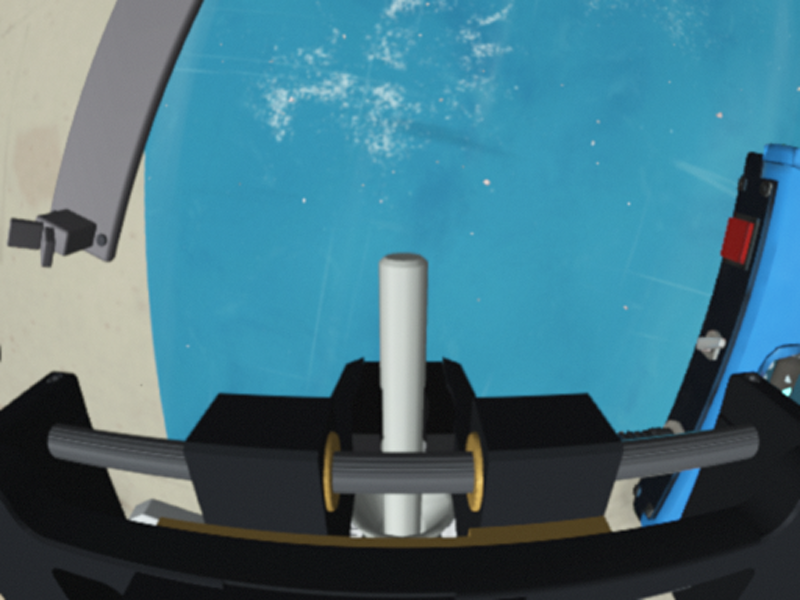

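Emit:
drive_tool(plan=[[0, 0, -0.8, 0, 0, 0.003, 5], [0, 0, -0.8, 0, 0, 0, 5], [0, 0, 0, 0, 0, 0, 5], [0.1, -0.5, 0, 0, 0, 0, 5], [0, 0, 0, 0, 0, 0, 5]], squeeze=15)

```text
time: 14.82
tcp_pos: [0.5386, 0.183, 0.0415]
eef_rot: [0.626, 0.78, 0.001, -0.001]
wrist_force: [-0.7, 1.7, -0.2]
opening: 0.0132
```

```bash
python3 jg.py
```

```text
t 14.8167 grip out 40.4 to stop -0.6 correct xyz [-0.3 -0.1  1.3] rot [-0.0036  0.0002 -0.0091] F [-0.7  1.7 -0.2] T [0.29 0.05 0.03] axial F 1.8
```

Now release.

Emit:
drive_tool(plan=[[0, 0, 0, 0, 0, 0, 15], [0, 0, 0, 0, 0, 0, 18], [0, 0, 0, 0, 0, 0, 25], [0, 0, 0, 0, 0, 0, 40], [0, 0, 0, 0, 0, 0, 60]])

```text
time: 15.23
tcp_pos: [0.5398, 0.1795, 0.0414]
eef_rot: [0.627, 0.779, -0.0, 0.001]
wrist_force: [0.1, 0.5, 0.4]
opening: 0.0355
```

Emit:
drive_tool(plan=[[0, 0, 0, 0, 0, 0, 60], [0, 0, 0, 0, 0, 0, 60], [0, 0, 0, 0, 0, 0, 60], [0, 0, 0, 0, 0, 0, 60], [0, 0, 0, 0, 0, 0, 60]])

```text
time: 15.65
tcp_pos: [0.5401, 0.1787, 0.0414]
eef_rot: [0.627, 0.779, -0.001, 0.001]
wrist_force: [0.0, -0.1, -1.1]
opening: 0.06
```

```bash
python3 jg.py; python3 - <<'E'
from h import *; from station import manip,imaging; import pickle
s=manip.state(); c=imaging.capture("wrist"); pickle.dump((s,c),open("w7.pkl","wb"))
f=c["frame"][:,:,::-1]; cv2.imwrite("pics/w7.png",cv2.resize(f,(800,600),interpolation=cv2.INTER_CUBIC))
E
```

```text
t 15.65 grip out 35.9 to stop -5.1 correct xyz [-0.7 -0.2  1.4] rot [ 0.0021  0.001  -0.0062] F [ 0.  -0.1 -1.1] T [-0.01 -0.08 -0.04] axial F -0.1
```

View pics/w7.png

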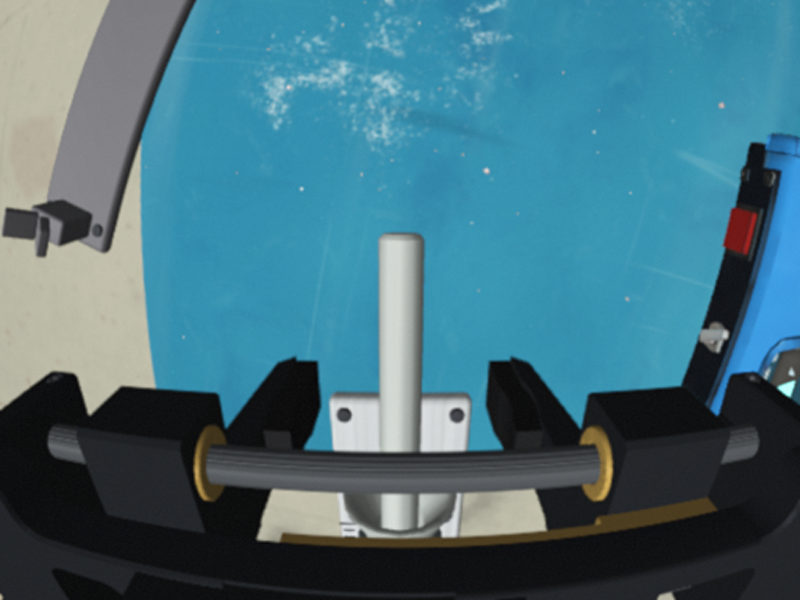

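Emit:
drive_tool(plan=[[0, 0, 12, 0, 0, 0, 60], [0, 0, 25, 0, 0, 0, 60], [0, 0, 35, 0, 0, 0, 60], [0, 0, 40, 0, 0, 0, 60], [0, -10, 40, 0, 0, 0, 60]])

```text
time: 16.12
tcp_pos: [0.5326, 0.1686, 0.1931]
eef_rot: [0.625, 0.781, -0.007, -0.004]
wrist_force: [0.9, 0.4, 0.9]
opening: 0.0598
```

Emit:
drive_tool(plan=[[0, -30, 15, 0, 0, 0, 60], [0, -30, 5, 0, 0, 0, 60], [0, -20, 0, 0, 0, 0, 60], [0, 0, 0, 0, 0, 0, 60], [0, 0, 0, 0, 0, 0, 60]])

```text
time: 16.53
tcp_pos: [0.5367, 0.0885, 0.2293]
eef_rot: [0.624, 0.782, 0.001, 0.002]
wrist_force: [0.4, 0.7, -0.1]
opening: 0.06
```

```bash
python3 jg.py; python3 - <<'E'
from h import *; from station import manip,imaging; import pickle
s=manip.state(); c=imaging.capture("wrist"); c2=imaging.capture("side"); pickle.dump((s,c,c2),open("w8.pkl","wb"))
f=c["frame"][:,:,::-1]; cv2.imwrite("pics/w8.png",cv2.resize(f[60:260,130:390],None,fx=3,fy=3,interpolation=cv2.INTER_CUBIC))
f=c2["frame"][:,:,::-1]; cv2.imwrite("pics/s8.png",cv2.resize(f[155:275,200:360],None,fx=5,fy=5,interpolation=cv2.INTER_CUBIC))
E
```

```text
t 16.5333 grip out -51.6 to stop -92.6 correct xyz [  20.8    4.4 -186.5] rot [ 0.0019  0.0044 -0.0141] F [ 0.4  0.7 -0.1] T [ 0.02 -0.09 -0.02] axial F 0.6
```

View pics/w8.png

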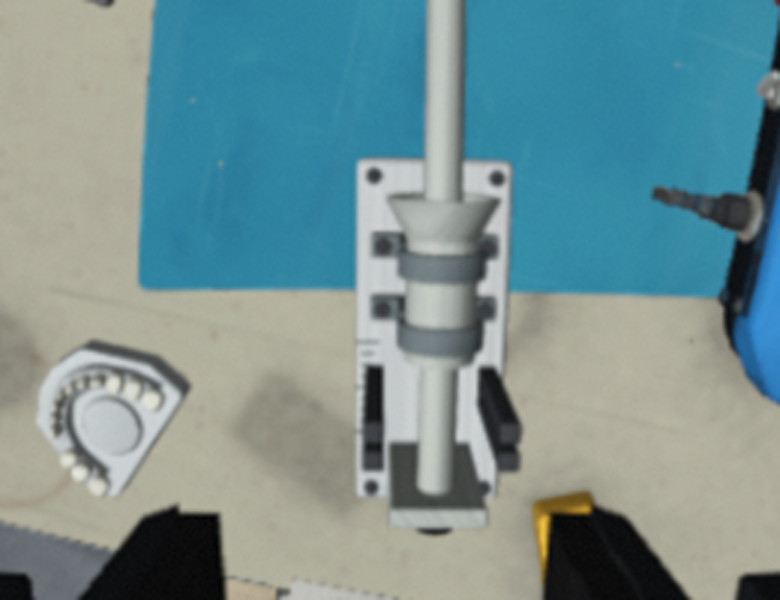

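View pics/s8.png

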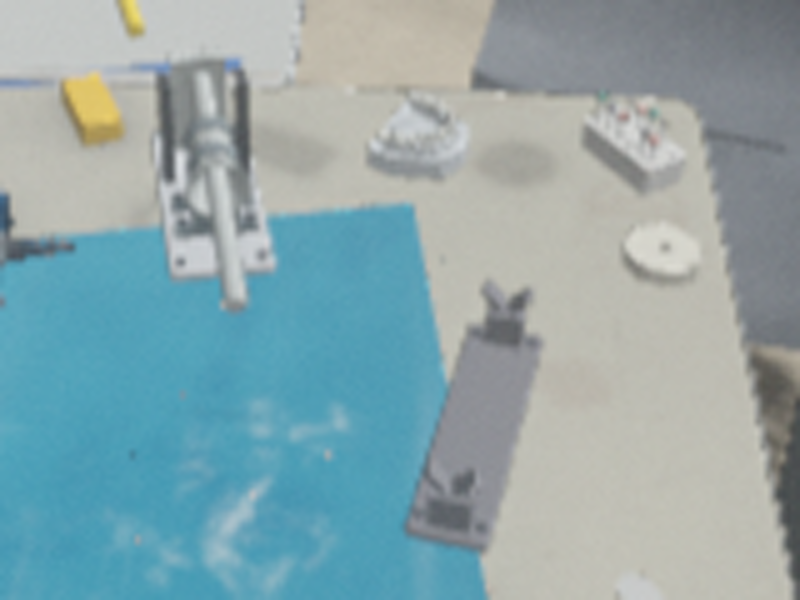

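```bash
python3 - <<'E'
from h import *; import pickle
s,c,cs=pickle.load(open("w8.pkl","rb")); M=wcam(c,s)
W=lambda x,y,z:wonz(c,M,x/3-.333+130,y/3-.333+60,z)
a=np.radians(102);u=np.array([np.cos(a),np.sin(a),0]);m=np.array([.5468,.1434,.06])
for n,p in dict(lead=(433,493,.065),plate_top=(438,511,.085),mouth=(443,197,.06),exit_=(440,363,.068)).items():
  q=W(*p); print(n,(q*1000).round(1),"t",((q-m)@u*1000).round(1))
t=onz(cs,200+234/5-.4,155+303/5-.4,.053); print("tail",t,((t-m)@u*1000).round(1))
cv2.imwrite("pics/w8b.png",cv2.resize(c["frame"][195:245,245:305,::-1],None,fx=12,fy=12,interpolation=cv2.INTER_CUBIC))
E
```

```text
lead [569.3  34.2  65. ] t -111.5
plate_top [569.6  36.1  85. ] t -109.7
mouth [546.8 142.8  60. ] t -0.6
exit_ [559.1  85.4  68. ] t -59.3
tail [0.52996304 0.23723477 0.053     ] 95.3
```

View pics/w8b.png

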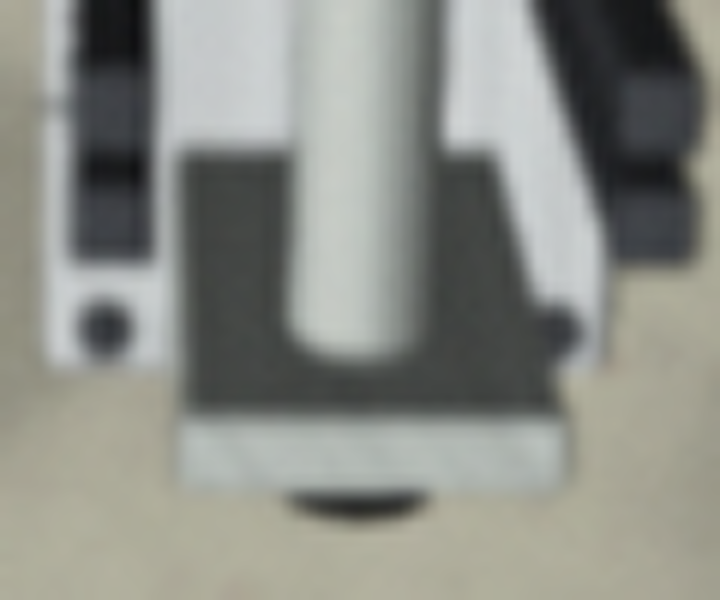

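Emit:
drive_tool(plan=[[10, -25, 0, 0, 0, 0, 60], [10, -25, 0, 0, 0, 0, 60], [10, -25, 0, 0, 0, 0, 60], [6, -15, 0, 0, 0, 0, 60], [0, 0, 0, 0, 0, 0, 60]])

```text
time: 17.05
tcp_pos: [0.5717, 0.007, 0.2278]
eef_rot: [0.617, 0.787, 0.002, -0.001]
wrist_force: [0.1, -0.4, -0.4]
opening: 0.0601
```

Emit:
drive_tool(plan=[[0, 0, 0, 0, 0, 0, 60], [0, 0, 0, 0, 0, 0, 60], [0, 0, 0, 0, 0, 0, 60], [0, 0, 0, 0, 0, 0, 60], [0, 0, 0, 0, 0, 0, 60]])

```text
time: 17.47
tcp_pos: [0.5695, 0.0159, 0.227]
eef_rot: [0.613, 0.79, 0.002, -0.003]
wrist_force: [1.2, -0.6, 0.6]
opening: 0.0599
```

```bash
python3 jg.py; python3 - <<'E'
from h import *; from station import manip,imaging; import pickle
s=manip.state(); c=imaging.capture("wrist"); pickle.dump((s,c),open("w9.pkl","wb"))
f=c["frame"][:,:,::-1]; cv2.imwrite("pics/w9.png",cv2.resize(f,(800,600),interpolation=cv2.INTER_CUBIC))
M=wcam(c,s); p=wproj(c,M,[.5697,.0358,.06]); print(p)
x,y=p.astype(int); cv2.imwrite("pics/w9b.png",cv2.resize(f[y-28:y+27,x-30:x+30],None,fx=10,fy=10,interpolation=cv2.INTER_CUBIC)); print(x-30,y-28)
E
```

```text
t 17.4667 grip out -129.5 to stop -170.5 correct xyz [   4.2    0.9 -184.2] rot [-0.008  -0.0023 -0.0421] F [ 1.2 -0.6  0.6] T [-0.01 -0.11  0.04] axial F -0.8
[262.16039107 156.378867  ]
232 128
```

View pics/w9.png

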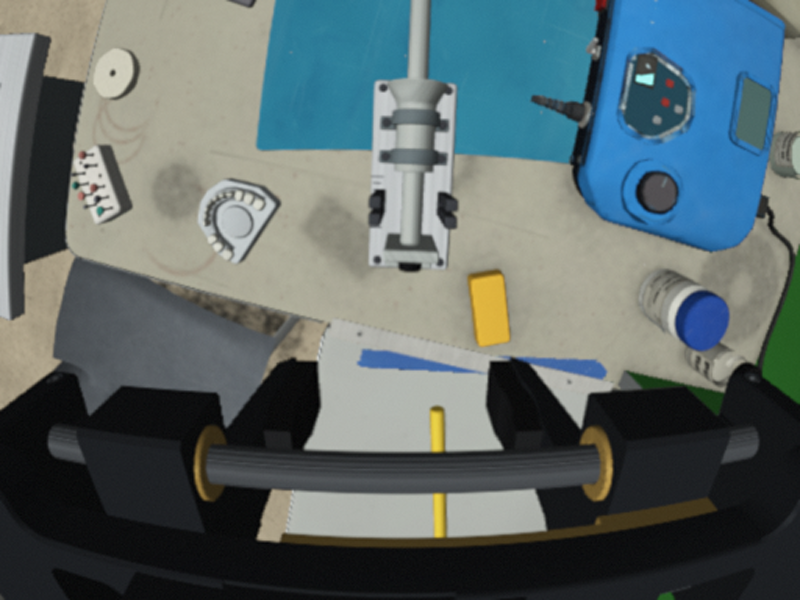

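View pics/w9b.png

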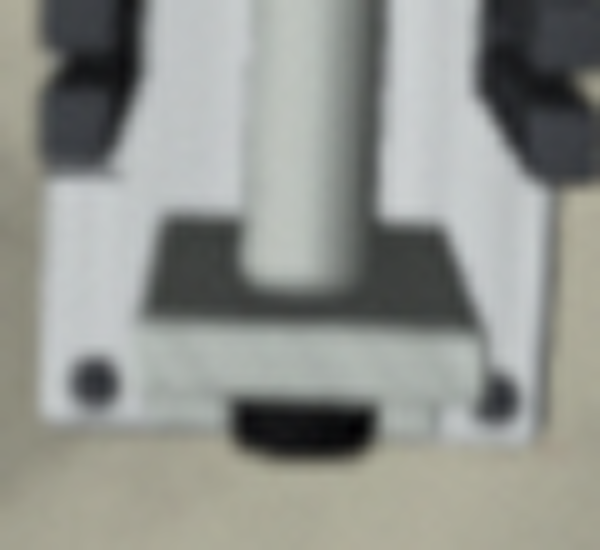

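```bash
python3 - <<'E'
from h import *; import pickle
s,c=pickle.load(open("w9.pkl","rb")); M=wcam(c,s)
a=np.radians(102);u=np.array([np.cos(a),np.sin(a),0]);m=np.array([.5468,.1434,0])
f=lambda t,z:((wproj(c,M,m+u*t+[0,0,z])-[232,128]+.5)*10).round(0)
for z in(.01,.060,.065,.068,.071,.073,.085): print(z,"face",f(-.11,z),"gap2",f(-.108,z),"gap4",f(-.106,z))
# bar widths -> tilt: lead vs exit
E
python3 - <<'E'
import cv2,pickle
_,c,cs=pickle.load(open("w8.pkl","rb"))
cv2.imwrite("pics/s8b.png",cv2.resize(cs["frame"][163:222,225:262,::-1],None,fx=13,fy=10,interpolation=cv2.INTER_CUBIC))
E
```

```text
0.01 face [301. 217.] gap2 [302. 201.] gap4 [302. 185.]
0.06 face [306. 289.] gap2 [307. 270.] gap4 [308. 252.]
0.065 face [307. 297.] gap2 [308. 278.] gap4 [309. 260.]
0.068 face [307. 302.] gap2 [308. 283.] gap4 [309. 265.]
0.071 face [308. 308.] gap2 [309. 289.] gap4 [310. 270.]
0.073 face [308. 311.] gap2 [309. 292.] gap4 [310. 273.]
0.085 face [310. 333.] gap2 [311. 314.] gap4 [312. 294.]
```

View pics/s8b.png

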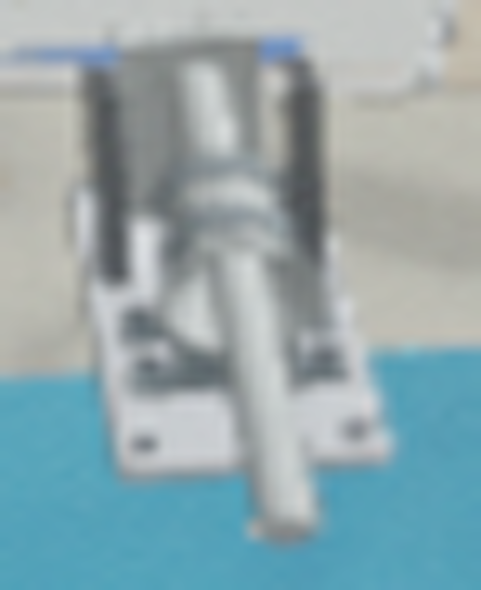

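Emit:
drive_tool(plan=[[-7, 34, 0, -0.003, 0, -0.014, 0], [-7, 36, 0, -0.003, 0, -0.014, 0], [-7, 36, 0, 0, 0, -0.014, 0], [-7, 36, -5, 0, 0, 0, 0], [-7, 36, -10, 0, 0, 0, 0]], squeeze=10)

```text
time: 17.93
tcp_pos: [0.536, 0.1907, 0.2132]
eef_rot: [0.637, 0.771, -0.0, 0.002]
wrist_force: [0.4, 0.1, -0.6]
opening: 0.029
```

Emit:
drive_tool(plan=[[-7, 36, -15, 0, 0, 0, 0], [-4, 20, -15, 0, 0, 0, 0], [0, 0, -10, 0, 0, 0, 0], [0, 0, 0, 0, 0, 0, 0], [0, 0, 0, 0, 0, 0, 0]])

```text
time: 18.35
tcp_pos: [0.5185, 0.2614, 0.1723]
eef_rot: [0.631, 0.776, 0.002, -0.0]
wrist_force: [0.5, -1.0, 0.2]
opening: 0.0006
```

```bash
python3 st.py 102 520.2 268.6 36; python3 jg.py
```

```text
t 18.35 tcp [518.5 261.4 172.3] q [-0.03  0.6  -0.7   1.76  0.46  0.95 -0.71] F [ 0.5 -1.   0.2] T [-0.1  -0.08  0.02] op 0.0005542907249606482
d [   1.7    7.2 -136.3] rot [-0.0037  0.002   0.0032]
t 18.35 grip out 121.3 to stop 80.3 correct xyz [   3.1    0.7 -129.5] rot [-0.0037  0.002   0.0032] F [ 0.5 -1.   0.2] T [-0.1  -0.08  0.02] axial F -1.1
```

Emit:
drive_tool(plan=[[2, 9, -15, -0.003, 0.002, 0.003, 0], [0, 0, -20, 0, 0, 0, 0], [0, 0, -15, 0, 0, 0, 0], [0, 0, 0, 0, 0, 0, 0], [0, 0, 0, 0, 0, 0, 0]])

```text
time: 18.77
tcp_pos: [0.5264, 0.2634, 0.1246]
eef_rot: [0.634, 0.774, 0.001, 0.003]
wrist_force: [0.1, -0.2, 0.5]
opening: 0.0001
```

```bash
python3 st.py 102 520.2 268.6 36; python3 - <<'E'
from h import *; from station import manip,imaging
c=imaging.capture("wrist"); cv2.imwrite("pics/w10.png",cv2.resize(c["frame"][:,:,::-1],(800,600),interpolation=cv2.INTER_CUBIC))
E
```

```text
t 18.7667 tcp [526.4 263.4 124.6] q [-0.07  0.67 -0.66  1.77  0.52  0.88 -0.76] F [ 0.1 -0.2  0.5] T [-0.01 -0.08  0.01] op 8.00128433867152e-05
d [ -6.2   5.2 -88.6] rot [0.0017 0.0064 0.0109]
```

View pics/w10.png

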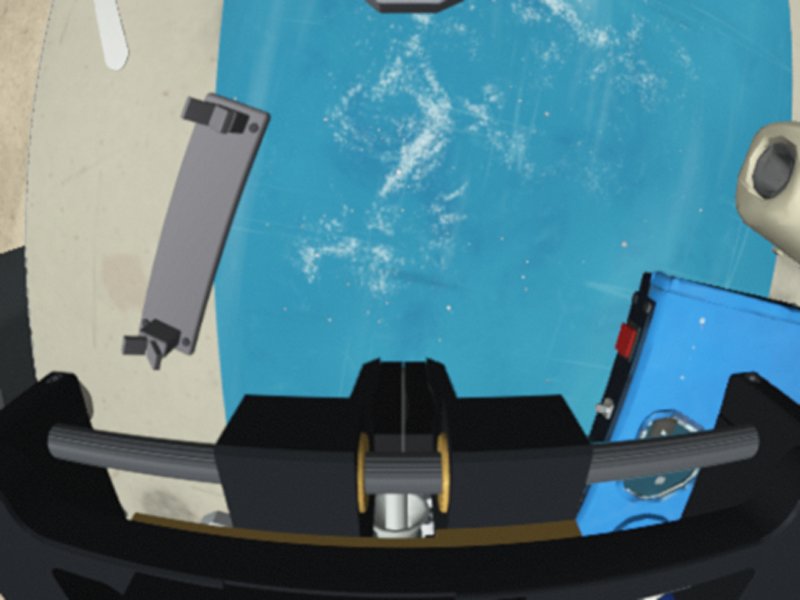

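Emit:
drive_tool(plan=[[-7, 15, -12, 0.001, 0.003, 0.008, 0], [0, 0, -20, 0, 0, 0, 0], [0, 0, -18, 0, 0, 0, 0], [0, 0, 0, 0, 0, 0, 0], [0, 0, 0, 0, 0, 0, 0]])

```text
time: 19.23
tcp_pos: [0.5255, 0.2765, 0.0808]
eef_rot: [0.633, 0.774, 0.005, 0.005]
wrist_force: [-0.7, -0.4, 0.1]
opening: 0.0003
```

```bash
python3 st.py 102 518.8 275 36
```

```text
t 19.2333 tcp [525.5 276.5  80.8] q [-0.12  0.73 -0.61  1.78  0.57  0.8  -0.82] F [-0.7 -0.4  0.1] T [ 0.03 -0.12  0.  ] op 0.0002991443965888466
d [ -6.7  -1.5 -44.8] rot [-0.002   0.0138  0.0107]
```

Emit:
drive_tool(plan=[[-6, 0, -12, -0.002, 0.012, 0.01, 0], [0, 0, -14, 0, 0, 0, 0], [0, 0, -10, 0, 0, 0, 0], [0, 0, 0, 0, 0, 0, 0], [0, 0, 0, 0, 0, 0, 0]])

```text
time: 19.65
tcp_pos: [0.5217, 0.2762, 0.0453]
eef_rot: [0.63, 0.776, 0.002, 0.002]
wrist_force: [0.2, 0.5, -0.7]
opening: 0.0004
```

```bash
python3 st.py 102 518.8 275 36
```

```text
t 19.65 tcp [521.7 276.2  45.3] q [-0.14  0.78 -0.59  1.79  0.61  0.75 -0.84] F [ 0.2  0.5 -0.7] T [-0.03 -0.08  0.07] op 0.0004337236858361393
d [-2.9 -1.2 -9.3] rot [-0.0016  0.0056  0.0024]
```

Emit:
drive_tool(plan=[[-2, -1, -8, -0.001, 0.005, 0.002, 0], [0, 0, 0, 0, 0, 0, 0], [2, -8, 0, 0, 0, 0, 0], [1.6, -7, 0, 0, 0, 0, 0], [0, 0, 0, 0, 0, 0, 0]])

```text
time: 20.07
tcp_pos: [0.5235, 0.2591, 0.0368]
eef_rot: [0.629, 0.777, 0.0, -0.0]
wrist_force: [0.0, -0.5, -0.1]
opening: 0.0004
```

```bash
python3 jg.py
```

```text
t 20.0667 grip out 118.0 to stop 77.0 correct xyz [-1.3 -0.3  6. ] rot [-0.0005  0.0003 -0.0007] F [ 0.  -0.5 -0.1] T [-0.07 -0.09  0.01] axial F -0.5
```

Emit:
drive_tool(plan=[[0.6, -5, 0, 0, 0, 0, 0], [0.8, -4, 0, 0, 0, 0, 0], [0.4, -2, 0, 0, 0, 0, 0], [0, 0, 0, 0, 0, 0, 0], [0, 0, 0, 0, 0, 0, 0]])

```text
time: 20.48
tcp_pos: [0.5267, 0.2454, 0.0377]
eef_rot: [0.63, 0.777, 0.001, 0.001]
wrist_force: [0.0, -0.5, -0.4]
opening: 0.0002
```

```bash
python3 jg.py
```

```text
t 20.4833 grip out 104.0 to stop 63.0 correct xyz [-1.5 -0.3  5.1] rot [-0.0005  0.0018  0.0018] F [ 0.  -0.5 -0.4] T [-0.03 -0.09  0.01] axial F -0.5
```

Emit:
drive_tool(plan=[[0.2, -1.2, 0, 0, 0, 0, 0], [0.2, -1, 0, 0, 0, 0, 0], [0.2, -1, 0, 0, 0, 0, 0], [0.2, -1, 0, 0, 0, 0, 0], [0.2, -1, 0, 0, 0, 0, 0]])

```text
time: 20.9
tcp_pos: [0.5275, 0.2411, 0.0379]
eef_rot: [0.629, 0.777, 0.001, 0.0]
wrist_force: [-0.6, -0.2, -0.7]
opening: 0.0005
```

```bash
python3 jg.py
```

```text
t 20.9 grip out 99.6 to stop 58.6 correct xyz [-1.4 -0.3  4.9] rot [-0.0017  0.0019  0.0004] F [-0.6 -0.2 -0.7] T [ 0.16 -0.08 -0.01] axial F -0.1
```

Emit:
drive_tool(plan=[[0.2, -1, 0, 0, 0, 0, 0], [0.2, -0.8, 0, 0, 0, 0, 0], [0, 0, 0, 0, 0, 0, 0], [0, 0, 0, 0, 0, 0, 0], [0.2, -0.8, 0, 0, 0, 0, 0]])

```text
time: 21.32
tcp_pos: [0.5276, 0.2405, 0.0381]
eef_rot: [0.629, 0.778, 0.002, -0.001]
wrist_force: [-0.4, 4.0, -0.7]
opening: 0.0002
```

```bash
python3 jg.py
```

```text
t 21.3167 grip out 98.9 to stop 57.9 correct xyz [-1.4 -0.3  4.7] rot [-0.0048  0.002  -0.0012] F [-0.4  4.  -0.7] T [ 0.69  0.04 -0.04] axial F 4.0
```

Emit:
drive_tool(plan=[[-0.5, 3, 0, 0, 0, 0, 0], [-2, 8, 0, 0, 0, 0, 0], [-3, 15, 0, 0, 0, 0, 0], [-2, 10, 8, 0, 0, 0, 0], [0, 0, 30, 0, 0, 0, 0]])

```text
time: 21.73
tcp_pos: [0.5168, 0.2748, 0.0724]
eef_rot: [0.63, 0.777, -0.003, -0.001]
wrist_force: [0.7, -0.9, -0.4]
opening: 0.0002
```

Emit:
drive_tool(plan=[[0, 0, 38, 0, 0, 0, 0], [0, 0, 38, 0, 0, 0, 0], [5, -35, 35, 0, 0, 0, 0], [8, -41, 20, 0, 0, 0, 0], [8, -41, 0, 0, 0, 0, 0]])

```text
time: 22.15
tcp_pos: [0.5326, 0.1783, 0.2108]
eef_rot: [0.62, 0.785, 0.002, -0.003]
wrist_force: [1.4, 0.3, -0.7]
opening: 0.0003
```

Emit:
drive_tool(plan=[[8, -41, 0, 0, 0, 0, 0], [6, -35, 0, 0, 0, 0, 0], [0, 0, 0, 0, 0, 0, 0], [0, 0, 0, 0, 0, 0, 0], [0, 0, 0, 0, 0, 0, 0]])

```text
time: 22.57
tcp_pos: [0.5499, 0.0903, 0.2163]
eef_rot: [0.624, 0.781, 0.002, 0.002]
wrist_force: [0.4, -0.7, 0.4]
opening: 0.0003
```

```bash
python3 jg.py; python3 - <<'E'
from h import *; from station import manip,imaging; import pickle
s=manip.state(); c=imaging.capture("wrist"); c2=imaging.capture("side"); pickle.dump((s,c,c2),open("w11.pkl","wb"))
f=c["frame"][:,:,::-1]; cv2.imwrite("pics/w11.png",cv2.resize(f,(800,600),interpolation=cv2.INTER_CUBIC))
f=c2["frame"][:,:,::-1]; cv2.imwrite("pics/s11.png",cv2.resize(f[155:275,200:360],None,fx=5,fy=5,interpolation=cv2.INTER_CUBIC))
E
```

```text
t 22.5667 grip out -52.6 to stop -93.6 correct xyz [   7.8    1.7 -173.5] rot [-0.0007  0.0057 -0.0128] F [ 0.4 -0.7  0.4] T [-0.01 -0.04 -0.02] axial F -0.8
```

View pics/w11.png

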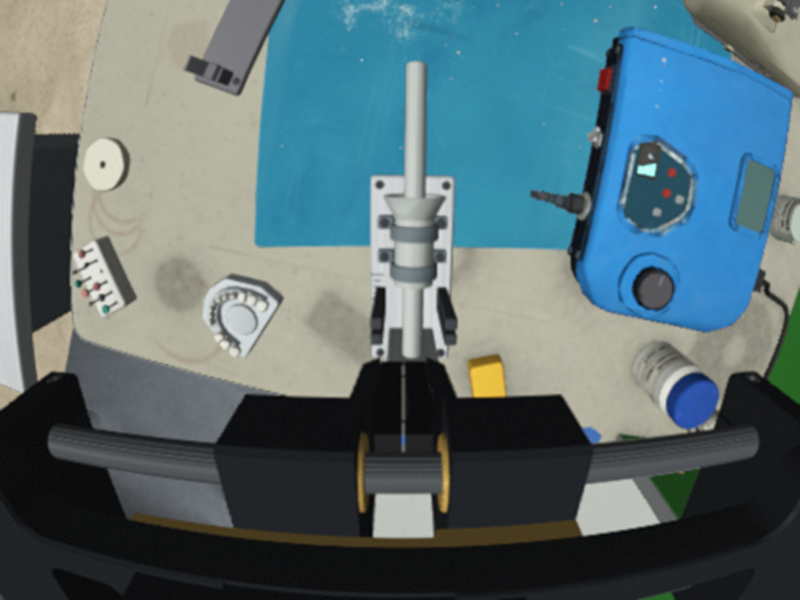

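View pics/s11.png

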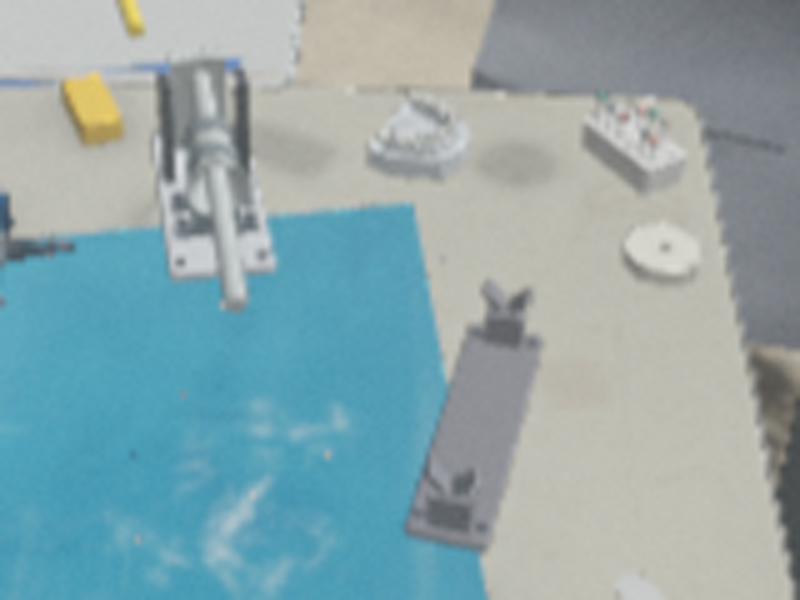

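The bar lies through the tube to the stop: in the wrist view the tail is at (415,65) and the front end is at the plate, near (412,357). In the side view the tail is unmoved at (234,303), and the white cast and the empty rest are as before. Nothing is touching the robot.

Emit:
drive_tool(plan=[[0, 0, 0, 0, 0, 0, 0], [0, 0, 0, 0, 0, 0, 0], [0, 0, 0, 0, 0, 0, 0], [0, 0, 0, 0, 0, 0, 0], [0, 0, 0, 0, 0, 0, 0]])

```text
time: 23.08
tcp_pos: [0.548, 0.0986, 0.2162]
eef_rot: [0.619, 0.785, 0.003, 0.0]
wrist_force: [-0.0, -0.7, 0.1]
opening: 0.0009
```

```bash
python3 - <<'E'
from station import manip
print(manip.finish_job())
E
```

```text
the job is handed in; nothing more can be done
None
```

The bar is lying through the guide tube with its leading end against the stop plate. I handed the job in at about 23 s, with the arm clear of everything. I gripped the bar by its tail half, fed it in straight with under about 1 N along the axis, and stopped when it met the plate at about 6 N. I then released it and nudged its tail with closed fingertips to seat it.

**Seating:** the nudge was blocked at about 4 N, which puts the tail about 90 mm out of the mouth, as specified. The last side picture shows the tail at that same place. An earlier wrist picture left a gap of 1–2 mm at the stop possible, within the calibration error, so I rely on the blocked nudge there.

**Tilt:** once released, the bar tips slightly tail-down within the bore's play, because its centre lies in the flare, outside the straight bore.

**Casts:** the white cast had not moved in the last pictures. The grey cast looked undisturbed when I last saw it, during the re-seating approach; it is outside the final pictures, and the arm did not go near it afterwards.

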